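# Gauge a heat-sink bar for sawing with a flip stop

## Task

Gauge the long heat-sink bar for cutting: flip the stop down, fully home in front of the fence, then slide the bar along the fence, flush against it, until its end touches the lowered stop, without shifting the stop's setting along the fence. Then flip the stop fully up again, out of the saw's way, leaving the bar where it was gauged and everything else on the bench undisturbed.

Things in the scene. Friction and masses are not known exactly. Their poses are not given: they have to be found in the camera images.
- fence_face (a point): Fence of the saw guide (fixed; bed 12 mm thick, 500 mm long, from 120 mm before the fence face to 40 mm behind). Point on the fence's front face, mid-length, at the bed's top. x: square into the fence, away from the robot; y: left along it; z up. The fence stands 43 mm above the bed, 16 mm thick; behind it only parts under 60 mm high. Kerf slot at y -30 mm. Guide turned up to 0.2 rad.
- stop_pivot (a point): Centre of the flip stop's hinge pin, 72 mm above the bench, 6 mm behind the plane of the fence face; axes parallel to fence_face's, pin along y. The gauge face that the bar's end must touch looks right (-y) and lies 11 mm to the right of this point at any flip angle. Hinge ears beside the beam (to 17 mm either side) reach 10 mm above the pin.
- flip_stop (a joint): Flip angle, rad: 0 = fully down, home; 1.75 = fully up, leaning back. Friction hinge (0.09 N m): stays where left. Down: a beam 22 mm wide, 8 mm thick runs level 52 mm from pin towards robot; under it hangs the gauge paddle (8 mm thick, 14 to 44 mm before the pin, to 53 mm below it); at its end a thumb tab rises at 45 degrees towards the robot. All turns about the pin.
- stop_tab (a point): Centre of the rounded end (radius 4 mm, 22 mm wide along the fence) of the flip stop's 5 mm thick thumb tab. Stop down: 80 mm in front of (-x) the pin and 30 mm above it. It turns with the stop at 85 mm from the pin's axis, over the top and backwards as the stop goes up.
- heatsink_center (a point): Centre (half-way up) of the long finned aluminium heat-sink bar, 40 mm wide (x), 180 mm long (y, along the fins), 25 mm high, about 0.25 kg, loose on the bed in front of the fence, fins up, turned up to 0.2 rad out of line with it. Axes roughly those of fence_face. At the start it is right of the stop, clear of it and of the fence.
- heatsink_end (a point): Centre of the bar's left (+y) end face, half-way up: the end that goes to the stop, 90 mm from the bar's centre. Same axes as the bar.
- stop_carriage: Dark steel carriage, 48 mm along the fence, that carries the flip stop. Origin on top of the fence, 17 mm below stop_pivot; same axes. Held on the fence only by a clamp that slips along the fence (y) at about 16 N: pushed harder it loses its setting. The bar passes under it.
- offcut: A short piece (40 x 35 x 25 mm) of the same heat sink, lying on the bed to the left of the stop. Leave it. Origin under its centre.
- saw: Fine-tooth back saw with wooden handle, 340 mm long, on the bench to the left of the guide, standing on its teeth, 42 mm high. Leave it. Origin on the bench just before its handle's front.
- caliper: Sliding caliper 200 mm long, 12 mm high, lying on the bench to the right of the guide. Leave it. Origin under its middle.
- project_box: Open white plastic box 105 x 85 x 38 mm with a circuit board, behind the guide on the right. Leave it. Origin under its centre.
- solder_reel: Metal-coloured reel, 60 mm across and 42 mm high, behind the guide. Leave it. Origin under its centre.
- screwdriver: Black-handled screwdriver 190 mm long, lying behind the guide on the left. Leave it. Origin under its middle.
- flux_bottle: Amber bottle 44 mm across, 85 mm high, behind the guide. Leave it. Origin under its centre.
- heatsink: The same bar; origin under its centre, on the bed.
- file: Small flat file with a black handle, 120 mm long, 10 mm high, lying along the front of the bed, on its left half. Leave it. Origin under its middle.
There are look-alikes about, which are no part of the job. Of the things that look like the heatsink, the middle-sized one is meant.

How it is judged:
By the outcome, as a careful person would: the job done as asked, in the order asked, and still so for the second after the job is handed in, with the robot touching nothing.
It also fails if it takes over 72 s, if anything falls off the work surface, if the arm or the gripper's body presses on something with over 40 N, if the wrist force passes 120 N, or if a joint passes its speed limit or range.

## Robot

A 6-joint arm with a two-finger parallel gripper is mounted at the origin on the work surface. World frame = base frame: x ahead of the robot, y to its left, z up, the work surface at z = 0. Lengths are in m, angles in rad, forces in N, time in s.
With the tool pointing down it reaches from about 0.325 to 0.775 m from the base axis. Payload 5.5 kg.
Tool frame: the origin (TCP) lies midway between the tips of the shut fingers; the grasp point (between the pads) lies 19 mm behind it; z points along the fingers, y is the direction in which the jaws open and shut (so a half turn about z gives the same grasp; the last joint's range is limited). The gripper opens to 85 mm and grips with 20 to 120 N. Pads are 22 mm wide; open, the fingers measure 114 mm over their backs; the gripper's body (76 mm by 85 mm) begins 54 mm behind the grasp point. The pads swing forward as they close: fully open they stand 13 mm farther back than shut.
Start: joints at [1.248, 0.091, 1.231, -0, 1.82, -0.057], TCP at [0.158, 0.579, 0.198] pointing down, gripper open.
Joint ranges: [-2.87, 2.87], [-0.86, 2.18], [0.17, 2.46], [-1.51, 4.65], [0.06, 2.69], [-2.65, 2.65]. Speed limits (rad/s): [2.57, 2.57, 3.01, 3.14, 3.14, 3.14].

## Interface

Orientations are given as a rotation vector (axis times angle).
In Python, from plant import telemetry, viewer, manip gives the robot as it stands.
- The arm moves only by the tool carry_out, never from a script. Its argument "rows" is text: rows parted by semicolons, each of 6 numbers parted by spaces: the shift along the tool's x, y, z in mm, then the turn, a rotation vector about the tool's x, y, z in rad. In form: tx ty tz wx wy wz; .... A call has exactly 5 rows; each row is the pose to reach, as a shift and turn from the pose commanded when the call began, along the tool's axes at that moment; what a row does not reach only later rows make up. A row lasts 1/8 s, in which the tool goes at most 62.5 mm and 10.7 degrees, less where a joint would pass 70% of its speed; a pose out of reach is approached as far as the arm can. A call with a gripper value outside its range is refused whole. "hand" is the closure, from -1 (fully open) to 1 (shut), set as the call begins (left out, the last holds). The fingers move at their own pace and stop on an object; "squeeze" is the grip in N (left out, the last holds). Time passes only in rows, so rows that repeat a pose let the fingers close, or fill a call up. It gives the time, the measured TCP pose, the force and the opening at its end, in the units of the state.
- telemetry.read_state(): the state, without advancing time (a new reading comes with each control period).
- viewer.get_image(name): name is "scene" or "top" or "wrist"; returns a dict with "color" (420x560x3 uint8, red, green, blue), "range_z" (420x560 float32, m along the optical axis (not along the pixel's ray), 0 where there is no reading), "K" (3x3 intrinsics, pixels), "R" (3x3) and "t" (3): a world point X has camera coordinates R X + t. Camera axes: x right, y down, z forward; pixel columns grow to the right and rows downward; lengths in m; the calibration is good to about 2 mm. A picture is of the moment at which its call begins.
- manip.close_job(): hands the job in, once; it reports no verdict.
Trained networks look in a picture, given as the dict that the camera call returned (one of the last four; its "shot" number tells which), for a name from the list of things; names that differ only in an ending like _2 or _b are one class to them, and where a whole thing is asked for, a point or a joint stands for the part that bears it (a point fixed in the world has none). Each returns a list of dicts, best first, with "score" (0 to 1); they miss things now and then, are a little off and sometimes report something else, mostly with a low value. They report only what shows in the picture. A call takes as long as a camera call. They do not tell look-alikes from the thing itself.
- viewer.spot_in(picture, query): "location" ([x, y, z] in m, in the coordinates of the camera as it stood for that picture, good to about 4 mm: the middle of the surface that is visible of it).
The state is a dict: "clock": time; "q": joint angles; "qd": joint speeds; "joint_efforts": joint torques, N m; "tcp_pos": TCP position; "ee_rot": TCP orientation; "wrist_force": force on the tool from outside, world axes, zero at the start; "moment": the same for the moment, N m; "width": finger opening in m.
Only numpy, scipy, OpenCV 4.12 (cv2) and the standard library are available. Lean on these libraries where they do the work, as an engineer would, in place of code of your own. Each camera call takes 0.05 s, during which the arm holds its last target.

## Working session

There is one attempt and no reset: what is moved stays moved. The work goes in short steps, Python scripts to look and compute and a tool call to move; the robot and the scene stay as the last step left them, time stands still between calls to the robot, and variables do not carry over. Pictures are saved under pics/ and viewed, and the job is handed in when it is done.

Besides the shell and the picture viewer there is one more tool, called after ">>>" by a JSON object that holds its "name" and its "arguments", one argument or row to a line. carry_out: Moves the arm, as the interface text tells. Its arguments: {"type":"object","properties":{"rows":{"type":"string"},"hand":{"type":"number"},"squeeze":{"type":"number"}},"required":["rows"]}

```bash
ls; mkdir -p pics; python3 - <<'E'
from plant import telemetry, viewer
import cv2, numpy as np
s=telemetry.read_state(); print(s)
for n in ["scene","top"]:
    p=viewer.get_image(n); cv2.imwrite(f"pics/{n}0.png",p["color"][:,:,::-1]); np.savez(f"pics/{n}0.npz",**{k:p[k] for k in ["color","range_z","K","R","t"]})
    R,t=p["R"],p["t"]; print(n,p["K"].tolist(),R.tolist(),t.tolist())
    for q in ["heatsink","stop_tab","stop_pivot","stop_carriage","offcut","heatsink_end","heatsink_center","fence_face","file"]:
        try:
            r=viewer.spot_in(p,q)
            for d in r[:4]:
                print(n,q,round(d["score"],2),np.round(R.T@(np.array(d["location"])-t),4))
        except Exception as e: print(q,e)
E
```

```text
pics
{'clock': 0.0, 'q': array([ 1.24830157e+00,  9.18701217e-02,  1.23192517e+00, -1.95209260e-05,
        1.81977687e+00, -5.66645192e-02]), 'qd': array([ 0.00087433,  0.00029188, -0.00030992, -0.00065612,  0.00174142,
        0.00185038]), 'joint_efforts': array([-4.54838846e-04, -4.58735275e+01, -4.18030536e+01,  5.23981669e-05,
        1.13872651e-02,  1.57217966e-05]), 'tcp_pos': array([0.15750239, 0.57859325, 0.196622  ]), 'ee_rot': array([-4.16297058e-01, -3.11352933e+00,  3.05894853e-03]), 'wrist_force': array([-0.00560088,  1.04040396,  0.51487739]), 'moment': array([-0.04307357, -0.0067532 , -0.03958924]), 'width': 0.08553022163966435}
scene [[467.8814529596056, 0.0, 278.92704449849185], [0.0, 467.8814529596056, 208.61169477880847], [0.0, 0.0, 1.0]] [[-0.5011291541704058, 0.865351565584422, 0.006019865533690374], [0.4580775880253563, 0.271163904505076, -0.8465430055481139], [-0.7341896854283133, -0.42146981485528967, -0.5322862960630513]] [0.253099461387683, -0.168396950200939, 1.6939294097038655]
scene heatsink 0.91 [0.3393 0.101  0.0235]
scene heatsink 0.86 [ 0.5135 -0.0
[... 1191 characters left out ...]
.78 [0.5682 0.0847 0.1268]
top stop_pivot 0.62 [0.5611 0.0808 0.1161]
top stop_pivot 0.37 [ 0.5101 -0.0778  0.0318]
top stop_carriage 0.87 [0.5688 0.0786 0.114 ]
top offcut 0.53 [0.4805 0.2216 0.0222]
top offcut 0.41 [ 0.7649 -0.1945  0.0145]
top heatsink_end 0.88 [ 0.2943 -0.2375  0.0273]
top heatsink_end 0.74 [0.3289 0.094  0.0111]
top heatsink_end 0.7 [ 0.5066 -0.0764  0.0311]
top heatsink_end 0.69 [0.5678 0.0879 0.13  ]
top heatsink_center 0.92 [ 0.5066 -0.0792  0.0312]
top heatsink_center 0.71 [0.3244 0.0974 0.014 ]
top heatsink_center 0.67 [ 0.2883 -0.2385  0.0291]
top fence_face 0.89 [0.5301 0.0454 0.0089]
top fence_face 0.64 [0.5691 0.0843 0.1289]
top file 0.49 [0.457  0.1367 0.0159]
```

View pics/scene0.png

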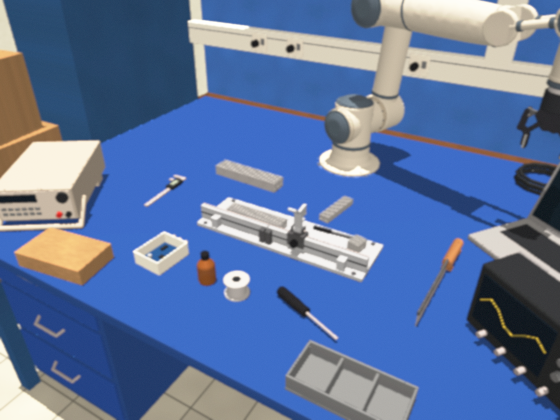

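View pics/top0.png

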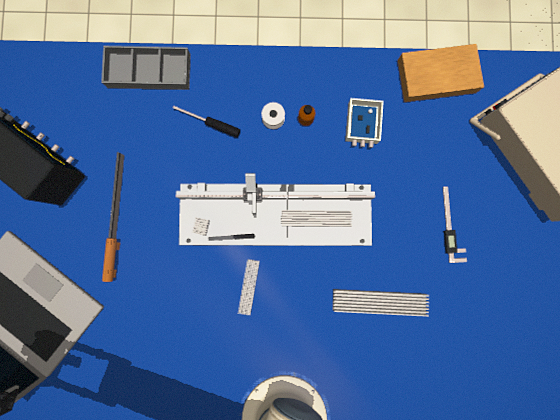

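The guide lies across the middle of the top view, fence at the back at about row 195. The stop is up at (252,190), and the mid-sized bar is on the bed at (316,218). Next I'll fit the geometry from depth.

```bash
cat > h.py <<'E'
import numpy as np, cv2
from scipy.spatial.transform import Rotation as Ro
from plant import telemetry, viewer
def cloud(p):
    z=p["range_z"]; v,u=np.mgrid[:z.shape[0],:z.shape[1]]; K=p["K"]
    c=np.stack([(u-K[0,2])/K[0,0]*z,(v-K[1,2])/K[1,1]*z,z],-1)
    W=(c-p["t"])@p["R"]
    W[z<=0]=np.nan
    return W
def shot(n,name):
    p=viewer.get_image(n); cv2.imwrite(f"pics/{name}.png",p["color"][:,:,::-1]); return p
E
python3 - <<'E'
from h import *
s=telemetry.read_state(); print(np.round(Ro.from_rotvec(s["ee_rot"]).as_matrix(),3))
for n in ["top","scene"]:
    d=dict(np.load(f"pics/{n}0.npz")); W=cloud(d); C=d["color"]
    X,Y,Z=W[...,0],W[...,1],W[...,2]
    m=(X>.4)&(X<.68)&(Y>-.3)&(Y<.35)
    # fence top z~.055
    f=m&(abs(Z-.055)<.006); print(n,"fence top n",f.sum())
    pts=W[f]; 
    if f.sum()>20:
        A=np.polyfit(pts[:,1],pts[:,0],1); r=pts[:,0]-np.polyval(A,pts[:,1]); print("slope",A,"res pct",np.percentile(r,[2,50,98]),"y",np.percentile(pts[:,1],[1,99]))
    b=m&(abs(Z-.012)<.004); print("bed z",np.median(Z[b]), np.percentile(Y[b],[.5,99.5]),np.percentile(X[b],[.5,99.5]))
    bb=m&(Z>.028)&(Z<.045)&(Y<.04)&(Y>-.2)&(X>.45)&(X<.555)
    P=W[bb][:,:2].astype(np.float32); print("bar",len(P),cv2.minAreaRect(P), np.median(Z[bb]))
    u=m&(Z>.075); P=W[u]; print("stop hi",len(P), P.min(0),P.max(0))
    hi=m&(Z>.065)
    for p in W[hi][::max(1,hi.sum()//40)]: print(np.round(p,3),end=' ')
    print()
p=shot("wrist","wrist0"); print(p["R"].tolist(),(-p["R"].T@p["t"]))
big=cv2.resize(dict(np.load("pics/top0.npz"))["color"][170:260,160:390],None,fx=3.4,fy=3.4,interpolation=cv2.INTER_CUBIC)
cv2.imwrite("pics/topzoom.png",big[:,:,::-1])
E
```

```text
[[-0.965  0.263  0.   ]
 [ 0.263  0.965 -0.   ]
 [-0.    -0.    -1.   ]]
top fence top n 1203
slope [-0.01479559  0.56442624] res pct [-0.00818044 -0.0002756   0.0182412 ] y [-0.21395878  0.27505286]
bed z 0.01177167893650412 [-0.2191209   0.27651364] [0.43441038 0.59491408]
bar 574 ((0.5064882040023804, -0.07638408243656158), (0.17925554513931274, 0.039893534034490585), 89.67520141601562) 0.03630237049599184
stop hi 352 [0.50969838 0.07017401 0.07547989] [0.59900174 0.10758806 0.156311  ]
[0.598 0.097 0.155] [0.596 0.098 0.152] [0.596 0.077 0.153] [0.594 0.079 0.152] [0.592 0.082 0.149] [0.59  0.082 0.148] [0.587 0.084 0.148] [0.585 0.086 0.147] [0.583 0.089 0.144] [0.581 0.091 0.141] [0.579 0.093 0.142] [0.577 0.096 0.138] [0.575 0.099 0.131] [0.575 0.077 0.136] [0.573 0.08  0.134] [0.571 0.082 0.131] [0.568 0.087 0.132] [0.577 0.064 0.067] [0.567 0.08  0.127] [0.564 0.087 0.127] [0.567 0.102 0.08 ] [0.562 0.078 0.125] [0.56  0.097 0.12 ] [0.562 0.077 0.104] [0.559 0.098 0.108] [0.56  0.077 0.102] [0.559 0.1   0.084] [0.557 0.076 0.106] [0.557 0.1   0.082] [0.555 0.076 0.105] [0.55
[... 1072 characters left out ...]
9 0.107] [0.569 0.084 0.102] [0.569 0.081 0.098] [0.57  0.081 0.095] [0.567 0.08  0.09 ] [0.562 0.074 0.082] [0.569 0.072 0.083] [0.567 0.097 0.09 ] [0.567 0.089 0.084] [0.573 0.074 0.079] [0.564 0.096 0.082] [0.569 0.078 0.075] [0.568 0.103 0.083] [0.572 0.083 0.075] [0.559 0.105 0.076] [0.57  0.093 0.075] [0.573 0.072 0.066] [0.567 0.098 0.071] [0.579 0.069 0.066] [0.57  0.096 0.069] [0.58  0.076 0.065] [0.584 0.081 0.066] [0.566 0.109 0.065] [0.573 0.112 0.068] 
[[0.2630548562132364, 0.9647806164457395, 0.0007104598608438325], [0.9174273756143063, -0.25037136778591257, 0.3092590963358374], [0.29854506041145795, -0.08070031179364581, -0.9509775531422012]] [0.08061317 0.59976334 0.37401574]
```

View pics/topzoom.png

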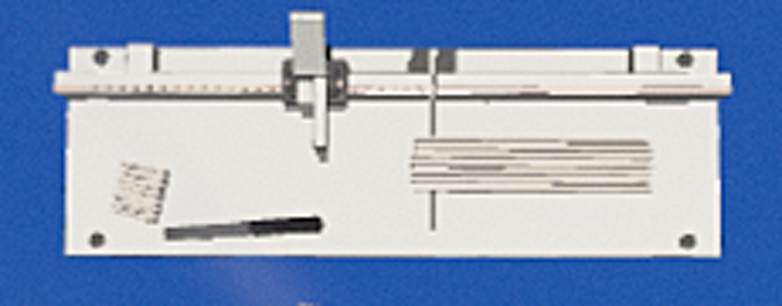

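View pics/wrist0.png

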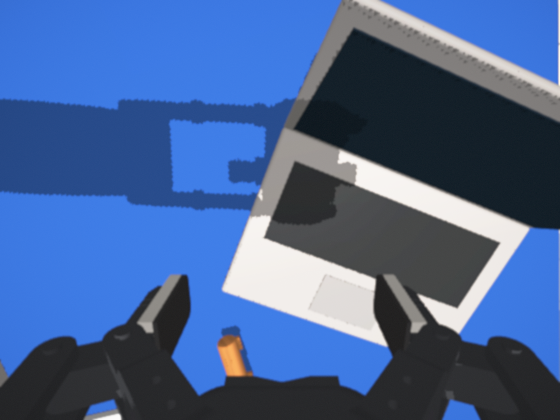

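```bash
cat >> h.py <<'E'
def plan(targets,alpha=None):
    """targets: list of world xyz (optionally with alpha as 4th). prints tool shift mm + turn from measured pose"""
    s=telemetry.read_state(); R=Ro.from_rotvec(s["ee_rot"]).as_matrix(); p=s["tcp_pos"]
    print("t",round(s["clock"],2),"p",np.round(p,4),"F",np.round(s["wrist_force"],2),"w",round(s["width"],4))
    for T in targets:
        d=R.T@(np.array(T[:3])-p)*1000
        w=np.zeros(3)
        if alpha is not None:
            Rt=Ro.from_euler('z',alpha).as_matrix()@np.diag([-1.,1,-1]); w=Ro.from_matrix(R.T@Rt).as_rotvec()
        print(T,"->",np.round(d,1),np.round(w,3))
E
python3 - <<'E'
from h import *
for n in ["top","scene"]:
    W=cloud(dict(np.load(f"pics/{n}0.npz"))); m=np.isfinite(W[...,2])&(W[...,0]>0.05)&(W[...,0]<.65)&(W[...,1]<.7)&(W[...,1]>0.2)
    P=W[m]
    for y in np.arange(.2,.7,.1): 
        q=P[(P[:,1]>=y)&(P[:,1]<y+.1)]; i=q[:,2].argmax(); print(n,y,q[i])
plan([(.158,.579,.33),(.44,.05,.33)],.015)
E
```

```text
top 0.2 [0.56007247 0.22372315 0.05950763]
top 0.30000000000000004 [0.54342426 0.31168849 0.00647349]
top 0.4000000000000001 [0.62414514 0.43576243 0.04715629]
top 0.5000000000000001 [0.15177307 0.50551518 0.33253823]
top 0.6000000000000001 [0.55817975 0.60998149 0.17680792]
scene 0.2 [0.08355194 0.29802369 0.5744207 ]
scene 0.30000000000000004 [0.08266355 0.31974838 0.57598209]
scene 0.4000000000000001 [0.10269549 0.42012833 0.57265965]
scene 0.5000000000000001 [0.20023099 0.52057535 0.58959541]
scene 0.6000000000000001 [0.17795818 0.60097061 0.30859294]
t 1.05 p [0.1576 0.5789 0.1978] F [-0.76 -0.38 -0.4 ] w 0.0854
(0.158, 0.579, 0.33) -> [  -0.3    0.2 -132.2] [-0.     0.    -0.281]
(0.44, 0.05, 0.33) -> [-411.4 -436.2 -132.2] [-0.     0.    -0.281]
```

>>> {"name": "carry_out", "arguments": {
  "rows": "0 0 -60 0 0 0; 0 0 -120 0 0 -0.05; -40 -40 -132 0 0 -0.1; -80 -85 -132 0 0 -0.2; -120 -130 -132 0 0 -0.281",
  "hand": 1
}}

```text
clock: 1.68
tcp_pos: [0.2399, 0.4206, 0.33]
ee_rot: [-0.029, 3.141, 0.001]
wrist_force: [1.5, -0.5, 0.8]
width: -0.0
```

```bash
python3 -c "
from h import *
plan([(.44,.03,.33)],.015)"
```

```text
t 1.68 p [0.2399 0.4206 0.33  ] F [ 1.47 -0.52  0.83] w -0.0
(0.44, 0.03, 0.33) -> [-1.928e+02 -3.943e+02 -1.000e-01] [0.    0.001 0.004]
```

>>> {"name": "carry_out", "arguments": {
  "rows": "-27 -54 0 0 0 0; -54 -108 0 0 0 0; -81 -162 0 0 0 0; -108 -216 0 0 0 0; -135 -270 0 0 0 0"
}}

```text
clock: 2.3
tcp_pos: [0.3788, 0.1523, 0.3301]
ee_rot: [-0.024, 3.14, 0.001]
wrist_force: [1.1, 0.3, -0.5]
width: -0.0
```

>>> {"name": "carry_out", "arguments": {
  "rows": "-20 -40 0 0 0 0; -40 -80 0 0 0 0; -58 -125 0 0 0 0; -58 -125 0 0 0 0; -58 -125 0 0 0 0"
}}

```text
clock: 2.92
tcp_pos: [0.4381, 0.0303, 0.3299]
ee_rot: [-0.023, 3.141, 0.001]
wrist_force: [0.9, 0.5, -0.6]
width: -0.0004
```

```bash
python3 - <<'E'
from h import *
plan([],.015)
p=shot("wrist","wrist1"); np.savez("pics/wrist1.npz",**{k:p[k] for k in ["color","range_z","K","R","t"]})
print(p["K"][0])
for q in ["heatsink","stop_tab","stop_pivot","stop_carriage","heatsink_end","heatsink_center","fence_face"]:
    for d in viewer.spot_in(p,q)[:3]: print(q,round(d["score"],2),np.round(p["R"].T@(np.array(d["location"])-p["t"]),4))
E
```

```text
t 2.92 p [0.4381 0.0303 0.3299] F [ 0.93  0.45 -0.63] w -0.0004
[318.79441087   0.         281.58027204]
heatsink 0.98 [ 0.2959 -0.2339  0.025 ]
heatsink 0.78 [ 0.507  -0.0754  0.0359]
heatsink 0.61 [0.3217 0.0989 0.0152]
stop_tab 0.75 [0.5618 0.0924 0.1281]
stop_tab 0.62 [0.5593 0.088  0.1172]
stop_pivot 0.9 [0.5669 0.0865 0.1213]
stop_pivot 0.46 [ 0.5058 -0.0667  0.0323]
stop_carriage 0.8 [0.5597 0.0861 0.114 ]
heatsink_end 0.97 [ 0.5056 -0.0798  0.0371]
heatsink_end 0.74 [ 0.292  -0.2306  0.0269]
heatsink_end 0.73 [0.3258 0.0989 0.0154]
heatsink_center 0.84 [ 0.2887 -0.232   0.028 ]
heatsink_center 0.78 [ 0.5059 -0.0709  0.0343]
heatsink_center 0.56 [0.3277 0.0995 0.0178]
fence_face 0.56 [0.514  0.0566 0.016 ]
fence_face 0.15 [ 0.717  -0.2064  0.0185]
```

View pics/wrist1.png

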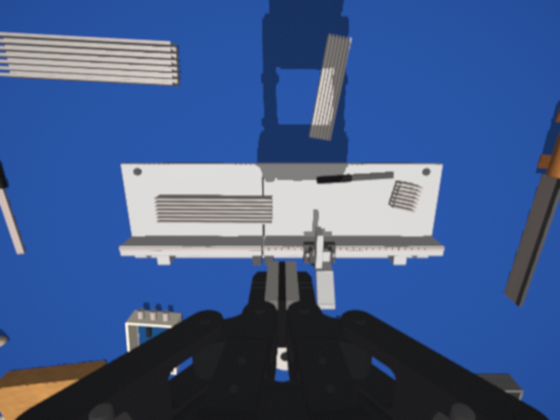

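```bash
python3 - <<'E'
from h import *
for n in ["top0","scene0","wrist1"]:
    d=dict(np.load(f"pics/{n}.npz")); W=cloud(d); X,Y,Z=W[...,0],W[...,1],W[...,2]
    m=(X>.4)&(X<.68)&(Y>-.3)&(Y<.35)
    f=m&(Z>.02)&(Z<.048)&(X>.54)&(X<.575)&((Y<0)|(Y>.12)); P=W[f]
    if len(P)>10:
        A=np.polyfit(P[:,1],P[:,0],1); r=P[:,0]-np.polyval(A,P[:,1]);k=abs(r)<.003;A=np.polyfit(P[k,1],P[k,0],1); print(n,"face",len(P),A,np.std(r))
    f=m&(abs(Z-.055)<.003)&((Y<0)|(Y>.12)); P=W[f]; r=P[:,0]+.0148*P[:,1]; print("top",len(P),np.percentile(r,[3,25,50,75,97]),np.median(P[:,2]), "y",P[:,1].min(),P[:,1].max())
    bb=m&(Z>.031)&(Z<.045)&(Y<.04)&(Y>-.2)&(X>.45)&(X<.55); P=W[bb]
    print("bar",len(P),cv2.minAreaRect(P[:,:2].astype(np.float32)),np.median(P[:,2]),"y",np.percentile(P[:,1],[1,99]))
    # ends' x
    for y0 in (-.15,-.1,-.05,-.01):
        q=P[abs(P[:,1]-y0)<.015]; print("  y",y0,np.percentile(q[:,0],[2,98]).round(4))
    q=W[m&(Z>.07)]; 
    t=q[(q[:,2]>.14)]; print("tab hi",len(t),t.min(0),t.max(0),np.median(t,0))
    pd=q[(q[:,0]<.545)&(q[:,2]>.085)]; print("paddle",len(pd),np.percentile(pd,[3,97],0).round(4).tolist())
    e=q[(q[:,2]<.085)]; print("ears",len(e),np.percentile(e,[3,97],0).round(4).tolist())
E
```

```text
top0 face 183 [-0.01248557  0.5559884 ] 0.005299899908260833
top 837 [0.55642723 0.55944438 0.56397786 0.56739495 0.57171915] 0.054840594071866464 y -0.2184794393158977 0.28056094641039964
bar 542 ((0.5066626071929932, -0.07640586793422699), (0.1791718304157257, 0.039668772369623184), 89.8720703125) 0.036515223694882096 y [-0.16532938  0.01262201]
  y -0.15 [0.4869 0.5255]
  y -0.1 [0.4886 0.5248]
  y -0.05 [0.4879 0.5263]
  y -0.01 [0.4872 0.5258]
tab hi 88 [0.57854175 0.07688774 0.14035259] [0.59900174 0.0981015  0.156311  ] [0.589496   0.08641064 0.14780364]
paddle 66 [[0.5099, 0.0759, 0.097], [0.544, 0.0909, 0.1212]]
ears 46 [[0.5505, 0.0683, 0.0723], [0.5689, 0.1076, 0.0842]]
scene0 face 744 [-0.01097308  0.57246472] 0.001975619654470579
top 583 [0.55815485 0.56324775 0.56765835 0.57165569 0.57637782] 0.05519815003990544 y -0.21870701217503602 0.28053078471508475
bar 577 ((0.5083892345428467, -0.07537765800952911), (0.18073859810829163, 0.045926813036203384), 89.92816925048828) 0.036391691570074665 y [-0.16353462  0.01399091]
  y -0.15 [0.4881 0.5298]
  y -0.1 [0.4898 0.5301]
  
[... 298 characters left out ...]
ce 1574 [-0.01362126  0.55567854] 0.000876314025649089
top 2478 [0.55546792 0.5582707  0.5627581  0.56723123 0.57162516] 0.05521453903207019 y -0.21808261541472418 0.28170154026680744
bar 2174 ((0.506396472454071, -0.0746631920337677), (0.04127337411046028, 0.18012560904026031), 0.4201244115829468) 0.03634536259180486 y [-0.162689    0.01379437]
  y -0.15 [0.4866 0.5255]
  y -0.1 [0.4864 0.5266]
  y -0.05 [0.4861 0.5257]
  y -0.01 [0.4858 0.5252]
tab hi 41075 [ 0.41658141 -0.03190871  0.14002743] [0.5997874  0.1005955  0.45822732] [0.42603562 0.03050262 0.43561384]
paddle 41035 [[0.4198, -0.0212, 0.3844], [0.4455, 0.0818, 0.4529]]
ears 133 [[0.5501, 0.0699, 0.0726], [0.5681, 0.1085, 0.0839]]
```

```bash
python3 -c "
from h import *
plan([(.632,.0875,.25),(.632,.0875,.134)],.014)"
```

```text
t 3.33 p [0.4381 0.0305 0.3299] F [-0.54 -0.08  0.67] w 0.0003
(0.632, 0.0875, 0.25) -> [-194.8   53.8   80. ] [-0.     0.     0.002]
(0.632, 0.0875, 0.134) -> [-194.7   53.8  196. ] [-0.     0.     0.002]
```

>>> {"name": "carry_out", "arguments": {
  "rows": "-50 14 0 0 0 0; -100 28 20 0 0 0; -150 41 50 0 0 0; -195 54 80 0 0 0; -195 54 80 0 0 0"
}}

```text
clock: 3.95
tcp_pos: [0.633, 0.0879, 0.2414]
ee_rot: [0.026, -3.129, 0.001]
wrist_force: [-0.1, 0.1, -0.7]
width: 0.0
```

>>> {"name": "carry_out", "arguments": {
  "rows": "0 0 40 0 0 0; 0 0 80 0 0 0; 0 0 116 0 0 0; 0 0 116 0 0 0; 0 0 116 0 0 0"
}}

```text
clock: 4.58
tcp_pos: [0.633, 0.087, 0.1369]
ee_rot: [-0.024, 3.138, 0.0]
wrist_force: [-0.4, -0.2, 0.1]
width: 0.0001
```

```bash
python3 -c "
from h import *
plan([(.538,.0885,.1335),(.5273,.0888,.1262),(.5043,.089,.0918)],.014)
shot('scene','sc1');p=shot('wrist','w2')
c=cv2.imread('pics/sc1.png')[170:290,180:400];cv2.imwrite('pics/sc1z.png',cv2.resize(c,None,fx=3.5,fy=3.5,interpolation=2))
"
```

```text
t 4.58 p [0.633  0.087  0.1369] F [-0.44 -0.18  0.06] w 0.0001
(0.538, 0.0885, 0.1335) -> [94.9  3.   3. ] [0.    0.004 0.001]
(0.5273, 0.0888, 0.1262) -> [105.7   3.4  10.3] [0.    0.004 0.001]
(0.5043, 0.089, 0.0918) -> [128.8   4.   44.6] [0.    0.004 0.001]
```

View pics/sc1z.png

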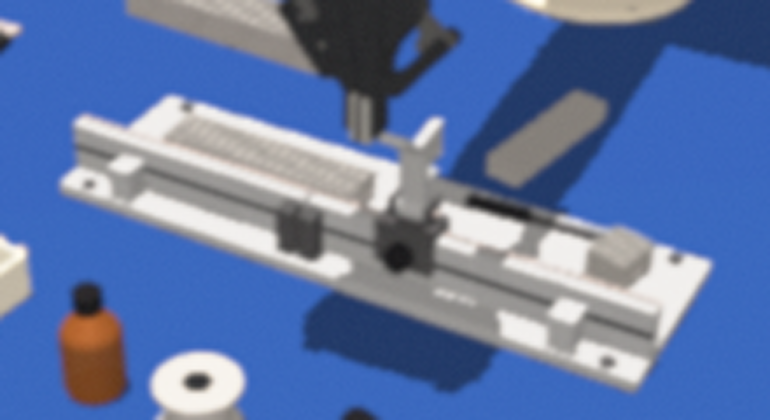

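View pics/w2.png

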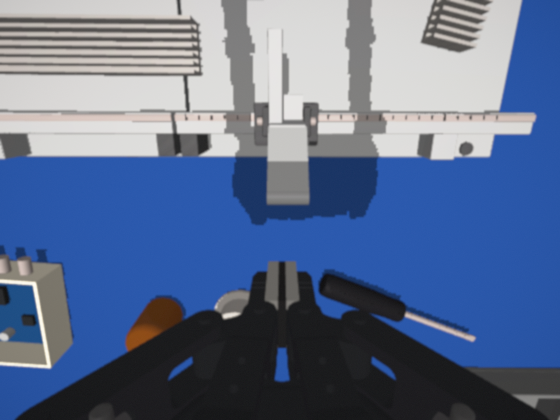

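>>> {"name": "carry_out", "arguments": {
  "rows": "15 0 2 0 0 0; 27 1 3 0 0 0; 39 1 3 0 0 0; 51 2 3 0 0 0; 63 2 3 0 0 0"
}}

```text
clock: 5.3
tcp_pos: [0.5686, 0.088, 0.131]
ee_rot: [-0.024, 3.141, 0.0]
wrist_force: [0.2, -0.5, -0.3]
width: -0.0001
```

```bash
python3 -c "
from h import *
plan([(.538,.0885,.1335),(.5273,.0888,.1262),(.5173,.089,.1163),(.5096,.089,.1048),(.5043,.089,.0918)],.014)
shot('wrist','w3')
"
```

```text
t 5.3 p [0.5686 0.088  0.131 ] F [ 0.25 -0.48 -0.32] w -0.0001
(0.538, 0.0885, 0.1335) -> [30.6  0.9 -2.5] [0.    0.    0.001]
(0.5273, 0.0888, 0.1262) -> [41.3  1.4  4.8] [0.    0.    0.001]
(0.5173, 0.089, 0.1163) -> [51.3  1.8 14.7] [0.    0.    0.001]
(0.5096, 0.089, 0.1048) -> [59.   1.9 26.2] [0.    0.    0.001]
(0.5043, 0.089, 0.0918) -> [64.3  2.  39.2] [0.    0.    0.001]
```

View pics/w3.png

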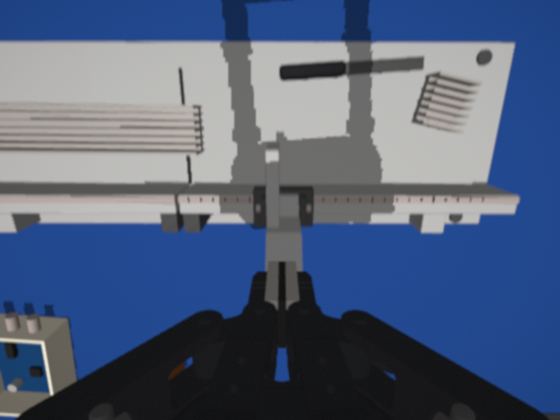

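```bash
python3 -c "
from h import *
p=shot('scene','sc2')
c=cv2.imread('pics/sc2.png')[170:270,220:340];cv2.imwrite('pics/sc2z.png',cv2.resize(c,None,fx=6,fy=6,interpolation=2))
p=viewer.get_image('wrist');W=cloud(p)
for r in range(170,300,6): print(r,np.round(W[r,285],4), np.round(W[r,275],3))
"
```

```text
170 [0.5409 0.091  0.0122] [0.522 0.084 0.119]
176 [0.5466 0.0911 0.012 ] [0.526 0.084 0.119]
182 [0.5523 0.0912 0.0123] [0.53  0.084 0.118]
188 [0.5477 0.0906 0.0562] [0.533 0.084 0.118]
194 [0.5507 0.0906 0.0641] [0.537 0.084 0.118]
200 [0.5456 0.0901 0.1002] [0.541 0.084 0.117]
206 [0.5501 0.0902 0.0994] [0.545 0.084 0.117]
212 [0.5543 0.0903 0.0995] [0.549 0.084 0.117]
218 [nan nan nan] [0.553 0.084 0.117]
224 [0.5597 0.0903 0.1087] [0.557 0.084 0.115]
230 [0.5603 0.0902 0.1184] [0.56  0.084 0.119]
236 [0.5618 0.0901 0.125 ] [0.562 0.084 0.124]
242 [0.5646 0.0902 0.1277] [0.565 0.084 0.127]
248 [0.5676 0.0902 0.1299] [0.568 0.084 0.13 ]
254 [0.5706 0.0902 0.1321] [0.571 0.084 0.132]
260 [0.5737 0.0903 0.1338] [0.574 0.084 0.134]
266 [0.5573 0.0895 0.1735] [0.557 0.085 0.175]
272 [0.5569 0.0895 0.1801] [0.557 0.085 0.18 ]
278 [0.557  0.0894 0.1854] [0.557 0.085 0.185]
284 [0.5566 0.0893 0.1911] [0.556 0.085 0.191]
290 [0.5577 0.0893 0.1938] [0.557 0.085 0.195]
296 [0.5562 0.0892 0.2006] [0.557 0.085 0.2  ]
```

View pics/sc2z.png

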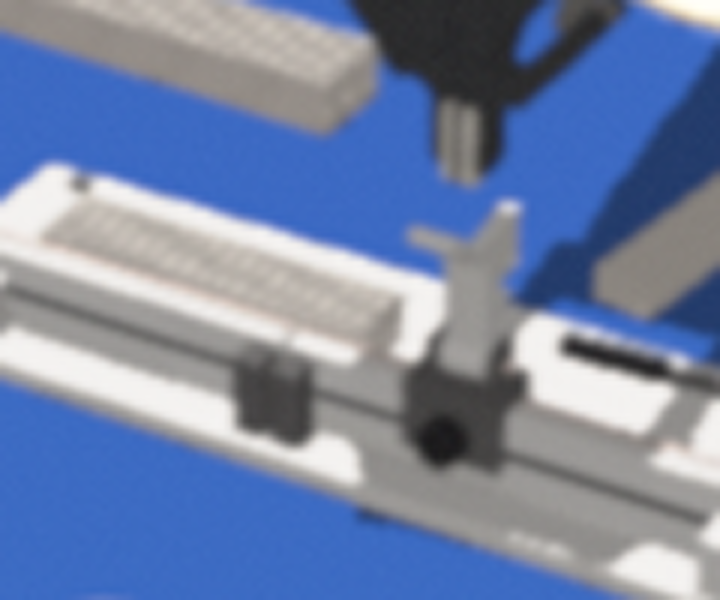

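```bash
python3 -c "
from h import *
p=viewer.get_image('scene');W=cloud(p);s=telemetry.read_state();print(s['tcp_pos'],s['q'])
for v in range(184,206,2): print(v,[np.round(W[v,u],3).tolist() for u in (294,297,300)])
m=(abs(W[...,0]-.568)<.03)&(abs(W[...,1]-.088)<.03)&(W[...,2]>.15); P=W[m];print(P.min(0),P.max(0))
p=viewer.get_image('wrist'); print(-p['R'].T@p['t'])
p=viewer.get_image('top');W=cloud(p);
m=(abs(W[...,0]-.568)<.1)&(abs(W[...,1]-.088)<.1)&(W[...,2]>.14); P=W[m];print(P.min(0),P.max(0))
s=telemetry.read_state();print(s['tcp_pos'],s['clock'])
"
```

```text
[0.56930572 0.08796923 0.13096693] [ 9.42910636e-02  2.29453463e-02  1.41935780e+00 -6.05416647e-05
  1.69876036e+00 -1.49178423e+00]
184 [[0.581, 0.084, 0.212], [0.582, 0.093, 0.215], [0.581, 0.1, 0.217]]
186 [[0.576, 0.082, 0.203], [0.583, 0.094, 0.21], [0.582, 0.101, 0.212]]
188 [[0.58, 0.084, 0.201], [0.582, 0.093, 0.204], [0.575, 0.098, 0.202]]
190 [[0.581, 0.085, 0.196], [0.581, 0.093, 0.198], [0.579, 0.1, 0.199]]
192 [[0.582, 0.085, 0.191], [0.579, 0.092, 0.191], [0.578, 0.1, 0.193]]
194 [[0.581, 0.085, 0.184], [0.581, 0.093, 0.187], [0.578, 0.099, 0.187]]
196 [[0.581, 0.085, 0.179], [0.582, 0.094, 0.182], [0.578, 0.1, 0.182]]
198 [[0.58, 0.085, 0.172], [0.58, 0.093, 0.175], [0.577, 0.099, 0.175]]
200 [[0.578, 0.084, 0.166], [0.578, 0.092, 0.168], [0.325, -0.028, -0.0]]
202 [[0.343, -0.04, -0.002], [0.34, -0.03, -0.0], [0.337, -0.022, 0.001]]
204 [[0.355, -0.033, -0.001], [0.353, -0.024, 0.001], [0.348, -0.016, 0.001]]
[0.54349123 0.05802215 0.15112995] [0.59799672 0.11799492 0.54828938]
[0.48944536 0.08673638 0.30718074]
[0.46804959 0.0170846  0.21300978] [0.61602197 0.15633736 0.55307351]
[0.5695485  0.08793118 0.13075987] 5.6
```

The fingertips passed above the tab. The depth images put the real tips about 35 mm above the reported TCP, so I'll back off, lower by that amount and sweep again.

>>> {"name": "carry_out", "arguments": {
  "rows": "-35 0 0 0 0 0; -66 0 0 0 0 0; -66 0 18 0 0 0; -66 0 32 0 0 0; -66 0 32 0 0 0"
}}

```text
clock: 6.22
tcp_pos: [0.6336, 0.0889, 0.0962]
ee_rot: [0.024, -3.137, 0.001]
wrist_force: [0.2, -0.4, -0.4]
width: -0.0001
```

```bash
python3 -c "
from h import *
plan([],.014)
p=shot('scene','sc3');W=cloud(p)
c=cv2.imread('pics/sc3.png')[170:270,220:340];cv2.imwrite('pics/sc3z.png',cv2.resize(c,None,fx=6,fy=6,interpolation=2))
m=(abs(W[...,0]-.635)<.022)&(abs(W[...,1]-.088)<.02)&(W[...,2]>.07); P=W[m];print(P.min(0),P.max(0))
p=shot('wrist','w4')
W=cloud(p)
for r in range(190,300,6): print(r,np.round(W[r,285],4))
"
```

```text
t 6.22 p [0.6336 0.0889 0.0962] F [ 0.16 -0.43 -0.36] w -0.0001
[0.61821857 0.0680664  0.13023451] [0.65694852 0.10777108 0.51354393]
190 [0.5855 0.0897 0.1458]
196 [0.5879 0.0897 0.1465]
202 [0.5897 0.0897 0.1494]
208 [0.5919 0.0898 0.1503]
214 [0.5938 0.0898 0.1525]
220 [0.5962 0.0898 0.1528]
226 [0.5987 0.0899 0.1531]
232 [6.599e-01 9.260e-02 2.000e-04]
238 [6.658e-01 9.270e-02 4.000e-04]
244 [ 0.6723  0.0929 -0.0008]
250 [ 6.782e-01  9.300e-02 -3.000e-04]
256 [6.842e-01 9.310e-02 1.000e-04]
262 [0.6229 0.0905 0.1365]
268 [0.6228 0.0904 0.1429]
274 [0.6227 0.0904 0.1486]
280 [0.6232 0.0903 0.153 ]
286 [0.6229 0.0903 0.1584]
292 [0.6233 0.0902 0.1625]
298 [0.6227 0.0901 0.1677]
```

View pics/sc3z.png

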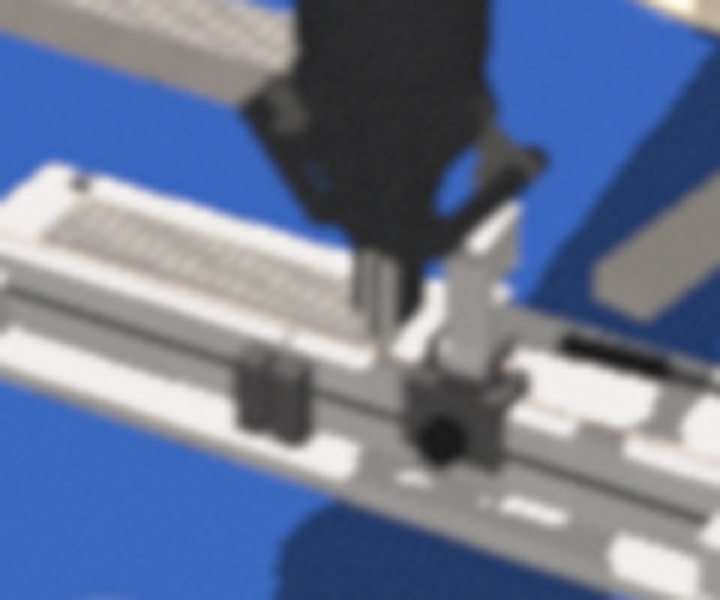

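>>> {"name": "carry_out", "arguments": {
  "rows": "14 0 0 0 0 0; 25 0 0 0 0 0; 36 0 0 0 0 0; 47 0 0 0 0 0; 58 0 0 0 0 0"
}}

```text
clock: 6.95
tcp_pos: [0.5767, 0.0881, 0.099]
ee_rot: [-0.024, 3.141, 0.0]
wrist_force: [0.1, 0.3, 0.3]
width: -0.0001
```

```bash
python3 -c "
from h import *
plan([(.538,.0885,.0975),(.5273,.0885,.0902)],.014)
p=shot('wrist','w5')
W=cloud(p)
for r in range(190,300,8): print(r,np.round(W[r,285],4))
"
```

```text
t 6.95 p [0.5767 0.0881 0.099 ] F [0.13 0.35 0.35] w -0.0001
(0.538, 0.0885, 0.0975) -> [38.7  1.   1.5] [0.    0.    0.001]
(0.5273, 0.0885, 0.0902) -> [49.4  1.2  8.8] [0.    0.    0.001]
190 [0.5411 0.0897 0.092 ]
198 [0.5451 0.0897 0.0954]
206 [0.5414 0.0893 0.1243]
214 [0.5443 0.0893 0.1283]
222 [0.5465 0.0893 0.1337]
230 [0.5486 0.0893 0.1387]
238 [0.5502 0.0892 0.1443]
246 [0.553  0.0893 0.1469]
254 [0.5545 0.0892 0.1518]
262 [0.5567 0.0892 0.155 ]
270 [0.5582 0.0892 0.1592]
278 [0.5601 0.0892 0.1622]
286 [0.5652 0.0894 0.1597]
294 [0.5648 0.0893 0.1665]
```

View pics/w5.png

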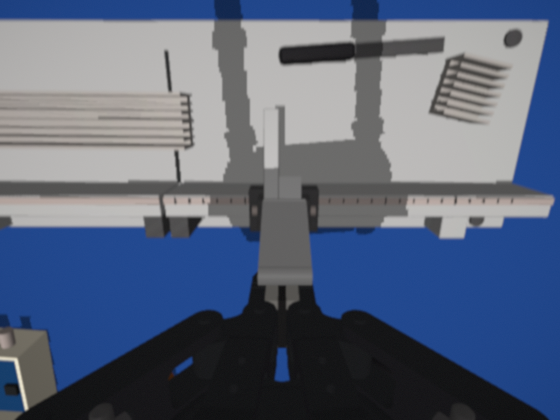

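>>> {"name": "carry_out", "arguments": {
  "rows": "12 0 0 0 0 0; 25 0 1 0 0 0; 38 1 1 0 0 0; 49 1 9 0 0 0; 59 1 19 0 0 0"
}}

```text
clock: 7.62
tcp_pos: [0.5177, 0.0883, 0.0801]
ee_rot: [-0.024, 3.14, 0.0]
wrist_force: [1.6, -0.5, -0.4]
width: -0.0
```

```bash
python3 -c "
from h import *
plan([(.5173,.0885,.0803),(.5096,.0885,.0688),(.5043,.0885,.0558)],.014)
p=shot('wrist','w6')
W=cloud(p)
for r in range(150,300,8): print(r,np.round(W[r,285],4))
"
```

```text
t 7.62 p [0.5177 0.0883 0.0801] F [ 1.64 -0.48 -0.39] w -0.0
(0.5173, 0.0885, 0.0803) -> [ 0.4  0.2 -0.2] [0.    0.001 0.001]
(0.5096, 0.0885, 0.0688) -> [ 8.1  0.3 11.3] [0.    0.001 0.001]
(0.5043, 0.0885, 0.0558) -> [13.4  0.4 24.3] [0.    0.001 0.001]
150 [0.4661 0.0903 0.011 ]
158 [0.4722 0.0904 0.011 ]
166 [0.4783 0.0905 0.0108]
174 [0.4844 0.0906 0.0115]
182 [0.4908 0.0907 0.0114]
190 [0.4971 0.0908 0.0118]
198 [0.5036 0.091  0.0115]
206 [0.5101 0.0911 0.0122]
214 [0.5169 0.0912 0.0118]
222 [0.5234 0.0913 0.0127]
230 [0.5306 0.0914 0.0121]
238 [0.5375 0.0916 0.0124]
246 [0.5444 0.0917 0.0129]
254 [0.495  0.0894 0.1341]
262 [0.4983 0.0895 0.1349]
270 [0.5067 0.0897 0.1261]
278 [0.5056 0.0896 0.1353]
286 [0.5063 0.0896 0.1408]
294 [0.5065 0.0895 0.1465]
```

View pics/w6.png

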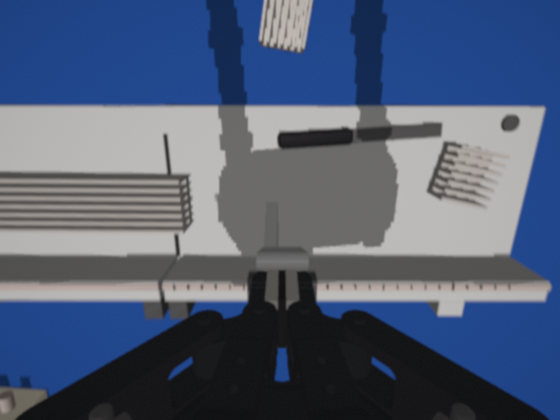

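>>> {"name": "carry_out", "arguments": {
  "rows": "4 0 6 0 0 0; 8 0 11 0 0 0; 10 0 16 0 0 0; 12 0 20 0 0 0; 13 0 23 0 0 0"
}}

```text
clock: 8.3
tcp_pos: [0.5055, 0.088, 0.0566]
ee_rot: [-0.024, 3.141, 0.0]
wrist_force: [1.4, 0.6, -0.3]
width: 0.0
```

```bash
python3 -c "
from h import *
plan([(.5043,.0885,.0558)],.014)
p=viewer.get_image('wrist')
W=cloud(p)
for r in range(230,286,6): print(r,np.round(W[r,285],4))
"
```

```text
t 8.3 p [0.5055 0.088  0.0566] F [ 1.4   0.6  -0.27] w 0.0
(0.5043, 0.0885, 0.0558) -> [1.1 0.5 0.8] [0.    0.    0.001]
230 [0.5097 0.0907 0.0111]
236 [0.478  0.0891 0.1021]
242 [0.4785 0.0891 0.1076]
248 [0.481  0.0891 0.1083]
254 [nan nan nan]
260 [0.4942 0.0895 0.0929]
266 [0.4944 0.0895 0.0987]
272 [0.4939 0.0894 0.1055]
278 [0.4943 0.0893 0.1102]
284 [0.4941 0.0893 0.1156]
```

>>> {"name": "carry_out", "arguments": {
  "rows": "0.5 0 1 0 0 0; 1 0 2 0 0 0; 1.5 0 3 0 0 0; 1.5 0 3 0 0 0; 1.5 0 3 0 0 0"
}}

```text
clock: 8.98
tcp_pos: [0.5047, 0.088, 0.0548]
ee_rot: [-0.024, 3.139, 0.0]
wrist_force: [4.4, -0.5, 5.6]
width: 0.0001
```

>>> {"name": "carry_out", "arguments": {
  "rows": "0 0 1 0 0 0; 0.5 0 2 0 0 0; 1 0 3 0 0 0; 1 0 3 0 0 0; 1 0 3 0 0 0"
}}

```text
clock: 9.6
tcp_pos: [0.5049, 0.088, 0.0543]
ee_rot: [-0.024, 3.136, 0.0]
wrist_force: [2.2, -0.0, 15.4]
width: -0.0
```

```bash
python3 -c "
from h import *
plan([(.5043,.0885,.0558)],.014)
p=viewer.get_image('wrist')
W=cloud(p)
for r in range(230,286,6): print(r,np.round(W[r,285],4))
"
```

```text
t 9.6 p [0.5049 0.088  0.0543] F [ 2.23 -0.   15.37] w -0.0
(0.5043, 0.0885, 0.0558) -> [ 0.6  0.5 -1.5] [0.    0.006 0.001]
230 [0.5083 0.0907 0.0117]
236 [nan nan nan]
242 [0.4781 0.0891 0.1041]
248 [nan nan nan]
254 [0.4833 0.0892 0.1051]
260 [0.4928 0.0895 0.0917]
266 [0.493  0.0895 0.0976]
272 [0.4938 0.0894 0.1019]
278 [0.4925 0.0893 0.1094]
284 [0.4928 0.0893 0.1139]
```

>>> {"name": "carry_out", "arguments": {
  "rows": "-1 0 -20 0 0 0; -1 0 -60 0 0 0; 0 -30 -105 0 0 0; 20 -85 -105 0 0 0; 46 -140 -105 0 0 0"
}}

```text
clock: 10.28
tcp_pos: [0.4578, -0.0537, 0.156]
ee_rot: [0.026, -3.14, -0.0]
wrist_force: [0.6, -1.3, 0.1]
width: -0.0001
```

```bash
python3 -c "
from h import *
plan([(.455,-.0755,.09),(.455,-.0755,-.015)],.014)
p=viewer.get_image('wrist')
cv2.imwrite('pics/w7.png',p['color'][:,:,::-1])
W=cloud(p);X,Y,Z=W[...,0],W[...,1],W[...,2]
q=W[(X>.46)&(X<.56)&(Y>.06)&(Y<.12)&(Z>.06)&(Z<.12)]
print(len(q),np.percentile(q,[1,99],0).round(4))
q=q[q[:,2]>.095]; print(len(q),np.percentile(q,[1,50,99],0).round(4))
"
```

```text
t 10.28 p [ 0.4578 -0.0537  0.156 ] F [ 0.56 -1.28  0.06] w -0.0001
(0.455, -0.0755, 0.09) -> [  3.1 -21.8  66. ] [ 0.    -0.002  0.003]
(0.455, -0.0755, -0.015) -> [  2.9 -21.8 171. ] [ 0.    -0.002  0.003]
2821 [[0.4768 0.0652 0.0609]
 [0.5595 0.1099 0.1065]]
407 [[0.4765 0.0764 0.0952]
 [0.48   0.0854 0.1047]
 [0.4893 0.0987 0.1072]]
```

View pics/w7.png

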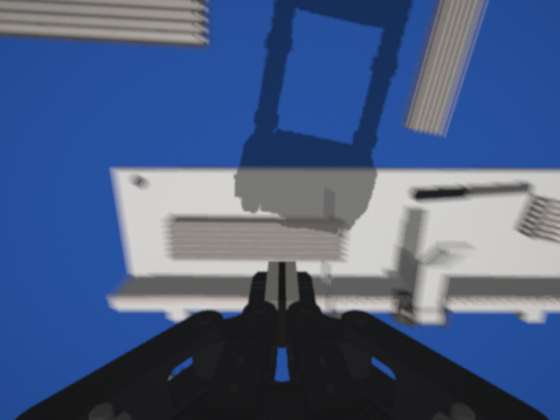

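>>> {"name": "carry_out", "arguments": {
  "rows": "3 -20 20 0 0 0; 3 -22 60 0 0 0; 3 -22 110 0 0 0; 3 -22 155 0 0 0; 3 -22 171 0 0 0"
}}

```text
clock: 10.95
tcp_pos: [0.4534, -0.074, -0.0186]
ee_rot: [0.024, -3.134, -0.003]
wrist_force: [-0.4, 0.4, 0.9]
width: -0.0
```

```bash
python3 -c "
from h import *
plan([(.4745,-.0755,-.015),(.504,-.0755,-.015)],.014)
p=shot('wrist','w8')
W=cloud(p)
for r in range(170,330,8): print(r,np.round(W[r,285],4))
"
```

```text
t 10.95 p [ 0.4534 -0.074  -0.0186] F [-0.45  0.4   0.93] w -0.0
(0.4745, -0.0755, -0.015) -> [-21.   -1.8  -3.8] [ 0.002 -0.007  0.001]
(0.504, -0.0755, -0.015) -> [-50.5  -2.3  -4. ] [ 0.002 -0.007  0.001]
170 [ 4.017e-01 -7.300e-02 -2.000e-04]
178 [ 4.058e-01 -7.290e-02 -3.000e-04]
186 [ 0.4097 -0.0729  0.0005]
194 [ 4.14e-01 -7.28e-02 -3.00e-04]
202 [ 4.181e-01 -7.270e-02  4.000e-04]
210 [ 4.224e-01 -7.260e-02  2.000e-04]
218 [ 0.4269 -0.0726 -0.    ]
226 [ 0.4309 -0.0725  0.0011]
234 [ 4.358e-01 -7.240e-02 -1.000e-04]
242 [ 0.4365 -0.0725  0.0092]
250 [ 0.4399 -0.0725  0.0115]
258 [ 0.4445 -0.0724  0.0111]
266 [ 0.4419 -0.0726  0.0252]
274 [ 0.4427 -0.0727  0.0314]
282 [ 0.4425 -0.0728  0.0387]
290 [ 0.442  -0.0729  0.046 ]
298 [ 0.442  -0.073   0.0517]
306 [ 0.4451 -0.0729  0.0523]
314 [ 0.4487 -0.0728  0.0524]
322 [ 0.4526 -0.0728  0.052 ]
```

View pics/w8.png

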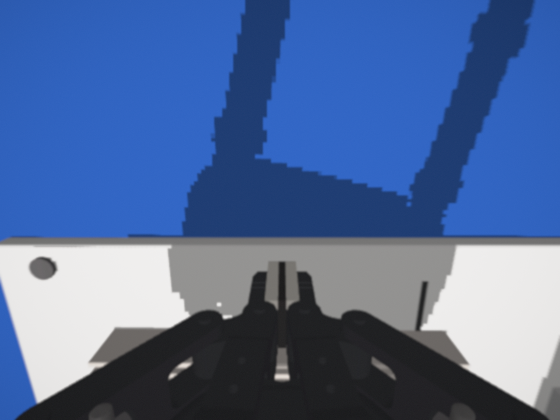

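>>> {"name": "carry_out", "arguments": {
  "rows": "-14 -1 -2 0 0 0; -22 -1 -2 0 0 0; -30 -1 -2 0 0 0; -38 -1 -2 0 0 0; -45 -1 -2 0 0 0"
}}

```text
clock: 11.62
tcp_pos: [0.5017, -0.0751, -0.013]
ee_rot: [0.024, -3.141, 0.0]
wrist_force: [-2.4, -0.4, 2.6]
width: -0.0
```

>>> {"name": "carry_out", "arguments": {
  "rows": "-1.5 0 0 0 0 0; -3 0 0 0 0 0; -4.5 0 0 0 0 0; -5.5 0 0 0 0 0; -6 0 0 0 0 0"
}}

```text
clock: 12.25
tcp_pos: [0.5065, -0.0749, -0.0134]
ee_rot: [0.024, -3.139, -0.0]
wrist_force: [-7.2, 0.8, 4.9]
width: -0.0004
```

>>> {"name": "carry_out", "arguments": {
  "rows": "-0.5 0 0 0 0 0; -1 0 0 0 0 0; -1.5 0 0 0 0 0; -1.5 0 0 0 0 0; -1.5 0 0 0 0 0"
}}

```text
clock: 12.88
tcp_pos: [0.5064, -0.0749, -0.0133]
ee_rot: [0.024, -3.136, -0.001]
wrist_force: [-13.2, 0.1, 8.5]
width: -0.0003
```

>>> {"name": "carry_out", "arguments": {
  "rows": "15 0 0 0 0 0; 30 0 -20 0 0 0; 30 -30 -70 0 0 0; 20 -80 -80 0 0 0; 0 -120 -80 0 0 0"
}}

```text
clock: 13.5
tcp_pos: [0.5125, -0.1971, 0.0693]
ee_rot: [-0.023, 3.136, -0.004]
wrist_force: [0.7, 0.5, -0.7]
width: 0.0004
```

```bash
python3 -c "
from h import *
plan([(.538,-.198,.06),(.538,-.198,-.009)],.014)
p=shot('top','t2')
W=cloud(p);X,Y,Z=W[...,0],W[...,1],W[...,2]
q=W[(X>.5)&(X<.554)&(Y>-.2)&(Y<.05)&(Z>.03)&(Z<.045)];print(len(q),cv2.minAreaRect(q[:,:2].astype(np.float32)),np.percentile(q[:,1],[1,99]))
c=p['color'][170:260,160:390];cv2.imwrite('pics/t2z.png',cv2.resize(c,None,fx=3.4,fy=3.4,interpolation=2)[:,:,::-1])
"
```

```text
t 13.5 p [ 0.5125 -0.1971  0.0693] F [ 0.71  0.47 -0.75] w 0.0004
(0.538, -0.198, 0.06) -> [-25.5  -1.2   9.4] [-0.002  0.006  0.001]
(0.538, -0.198, -0.009) -> [-25.1  -1.1  78.4] [-0.002  0.006  0.001]
515 ((0.5352259874343872, -0.07501178234815598), (0.03833998367190361, 0.17700117826461792), 0.39225858449935913) [-0.1610473   0.01321279]
```

View pics/t2z.png

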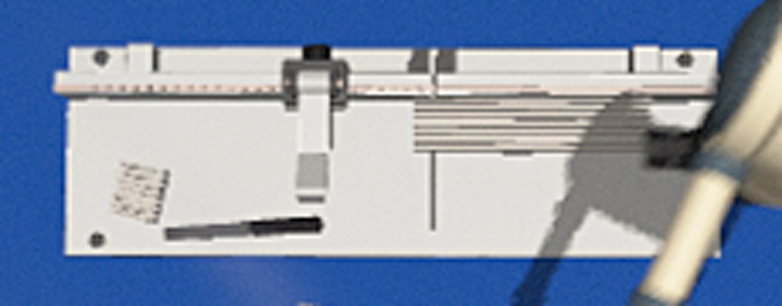

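>>> {"name": "carry_out", "arguments": {
  "rows": "-15 -1 10 0 0 0; -25 -2 30 0 0 0; -25 -2 60 0 0 0; -25 -2 76 0 0 0; -25 -2 76 0 0 0"
}}

```text
clock: 14.18
tcp_pos: [0.5345, -0.1957, -0.0114]
ee_rot: [0.024, -3.138, -0.002]
wrist_force: [-0.3, 0.3, 0.7]
width: -0.0001
```

```bash
python3 -c "
from h import *
plan([(.538,-.18,-.009),(.537,-.12,-.009)],.014)
p=shot('wrist','w9')
c=shot('scene','sc4')['color'][150:280,180:340];cv2.imwrite('pics/sc4z.png',cv2.resize(c,None,fx=4.5,fy=4.5,interpolation=2)[:,:,::-1])
W=cloud(p)
for r in range(250,300,8): print(r,np.round(W[r,285],4),np.round(W[r,275],4))
"
```

```text
t 14.18 p [ 0.5345 -0.1957 -0.0114] F [-0.33  0.28  0.73] w -0.0001
(0.538, -0.18, -0.009) -> [-3.8 15.7 -2.3] [ 0.001 -0.003  0.002]
(0.537, -0.12, -0.009) -> [-3.7 75.7 -2.3] [ 0.001 -0.003  0.002]
250 [nan nan nan] [ 0.5241 -0.1993  0.0117]
258 [ 0.5287 -0.194   0.0115] [ 0.5284 -0.1993  0.0123]
266 [ 0.5229 -0.1943  0.0321] [ 0.5236 -0.199   0.0309]
274 [ 0.5227 -0.1944  0.0402] [ 0.5229 -0.1988  0.0399]
282 [ 0.523  -0.1945  0.0465] [ 0.5234 -0.1987  0.0459]
290 [ 0.5228 -0.1946  0.0532] [ 0.5233 -0.1986  0.0525]
298 [ 0.5233 -0.1947  0.0582] [ 0.5229 -0.1985  0.0589]
```

View pics/w9.png

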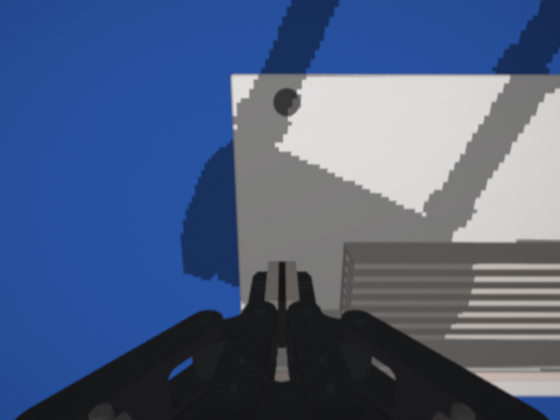

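View pics/sc4z.png

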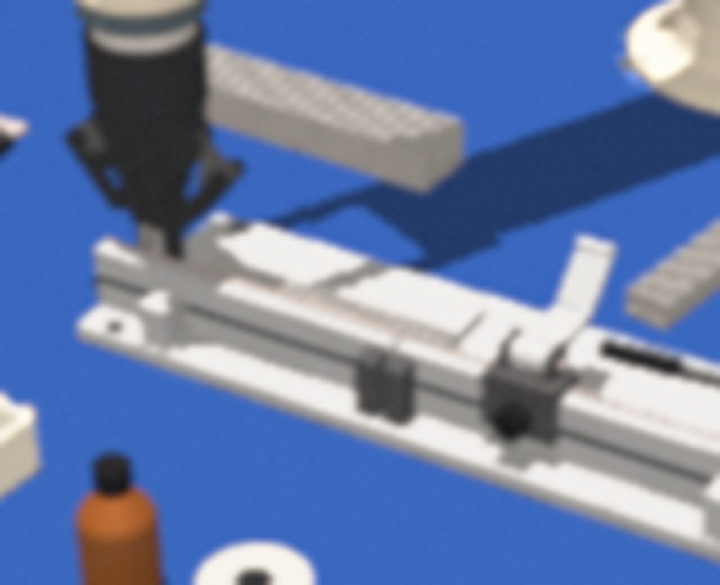

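>>> {"name": "carry_out", "arguments": {
  "rows": "0 9 0 0 0 0; 0 18 0 0 0 0; 0 27 0 0 0 0; 0 35 0 0 0 0; 0 42 0 0 0 0"
}}

```text
clock: 14.9
tcp_pos: [0.5355, -0.1546, -0.0085]
ee_rot: [-0.024, 3.14, -0.002]
wrist_force: [0.7, -4.1, 2.6]
width: -0.0003
```

>>> {"name": "carry_out", "arguments": {
  "rows": "0 7 0 0 0 0; 0 14 0 0 0 0; 0 19 0 0 0 0; 0 23 0 0 0 0; 0 26 0 0 0 0"
}}

```text
clock: 15.52
tcp_pos: [0.5346, -0.1284, -0.0092]
ee_rot: [0.024, -3.141, 0.0]
wrist_force: [0.4, -4.1, 2.3]
width: 0.0001
```

```bash
python3 -c "
from h import *
plan([],.014)
p=shot('top','t3')
W=cloud(p);X,Y,Z=W[...,0],W[...,1],W[...,2]
q=W[(X>.5)&(X<.554)&(Y>-.2)&(Y<.075)&(Z>.03)&(Z<.045)];print(len(q),cv2.minAreaRect(q[:,:2].astype(np.float32)),np.percentile(q[:,1],[1,99]))
c=p['color'][170:260,160:390];cv2.imwrite('pics/t3z.png',cv2.resize(c,None,fx=3.4,fy=3.4,interpolation=2)[:,:,::-1])
"
```

```text
t 15.53 p [ 0.5346 -0.1284 -0.0092] F [ 0.35 -4.06  2.26] w 0.0001
435 ((0.5347338914871216, -0.012088239192962646), (0.03854133561253548, 0.14796768128871918), 0.5876372456550598) [-0.08047138  0.06175351]
```

View pics/t3z.png

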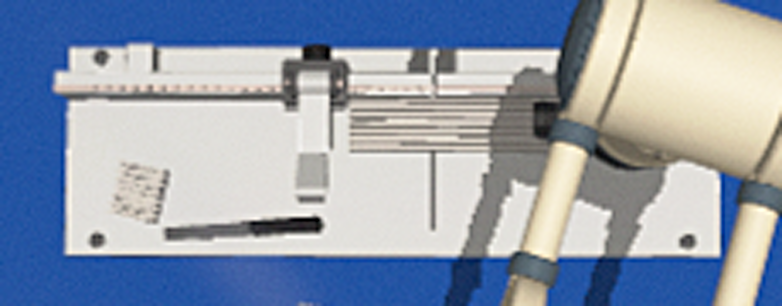

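>>> {"name": "carry_out", "arguments": {
  "rows": "0 3 0 0 0 0; 0 6 0 0 0 0; 0 8 0 0 0 0; 0 9.5 0 0 0 0; 0 10.5 0 0 0 0"
}}

```text
clock: 16.2
tcp_pos: [0.5344, -0.1179, -0.0093]
ee_rot: [0.024, -3.141, -0.0]
wrist_force: [0.3, -2.9, 2.0]
width: -0.0001
```

>>> {"name": "carry_out", "arguments": {
  "rows": "0 0.5 0 0 0 0; 0 0.8 0 0 0 0; 0 1.1 0 0 0 0; 0 1.3 0 0 0 0; 0 1.5 0 0 0 0"
}}

```text
clock: 16.82
tcp_pos: [0.5344, -0.1166, -0.0093]
ee_rot: [0.024, -3.141, -0.0]
wrist_force: [-0.7, -2.8, 0.0]
width: 0.0001
```

```bash
python3 -c "
from h import *
plan([],.014)
p=shot('top','t4')
W=cloud(p);X,Y,Z=W[...,0],W[...,1],W[...,2]
q=W[(X>.5)&(X<.554)&(Y>-.2)&(Y<.085)&(Z>.03)&(Z<.045)];print(len(q),np.percentile(q[:,1],[1,99]))
q=W[(X>.54)&(X<.6)&(Y>.02)&(Y<.15)&(Z>.062)&(Z<.12)];print(len(q),np.percentile(q[:,1],[1,5,50,95,99]))
c=p['color'][170:240,220:340];cv2.imwrite('pics/t4z.png',cv2.resize(c,None,fx=6,fy=6,interpolation=2)[:,:,::-1])
"
```

```text
t 16.82 p [ 0.5344 -0.1166 -0.0093] F [-0.69 -2.83  0.04] w 0.0001
425 [-0.06550819  0.07435492]
253 [0.06356905 0.06609083 0.08754289 0.10859561 0.11110872]
```

View pics/t4z.png

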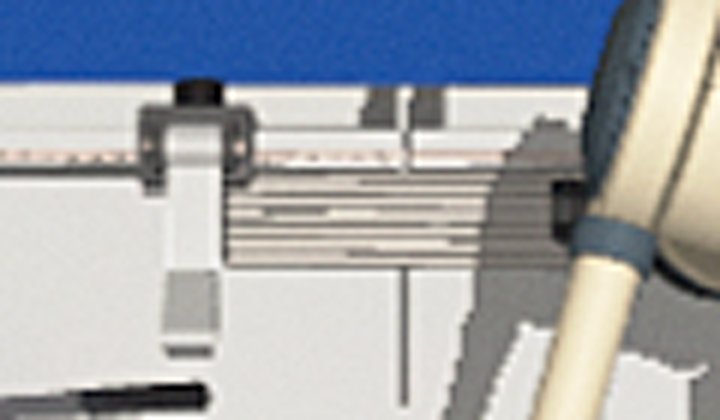

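>>> {"name": "carry_out", "arguments": {
  "rows": "0 0.3 0 0 0 0; 0 0.6 0 0 0 0; 0 0.8 0 0 0 0; 0 1.0 0 0 0 0; 0 1.2 0 0 0 0"
}}

```text
clock: 17.5
tcp_pos: [0.5345, -0.1156, -0.0092]
ee_rot: [-0.024, 3.141, -0.001]
wrist_force: [-0.2, -4.2, 1.3]
width: 0.0003
```

>>> {"name": "carry_out", "arguments": {
  "rows": "0 0.2 0 0 0 0; 0 0.4 0 0 0 0; 0 0.6 0 0 0 0; 0 0.8 0 0 0 0; 0 0.8 0 0 0 0"
}}

```text
clock: 18.12
tcp_pos: [0.5345, -0.1154, -0.0092]
ee_rot: [-0.023, 3.141, -0.002]
wrist_force: [-0.2, -6.7, 2.0]
width: 0.0003
```

>>> {"name": "carry_out", "arguments": {
  "rows": "0 0.2 0 0 0 0; 0 0.4 0 0 0 0; 0 0.4 0 0 0 0; 0 0.4 0 0 0 0; 0 0.4 0 0 0 0"
}}

```text
clock: 18.75
tcp_pos: [0.5345, -0.1153, -0.0092]
ee_rot: [-0.023, 3.141, -0.003]
wrist_force: [1.1, -7.2, 1.4]
width: 0.0002
```

```bash
python3 -c "
from h import *
plan([],.014)
p=shot('top','t5')
W=cloud(p);X,Y,Z=W[...,0],W[...,1],W[...,2]
q=W[(X>.5)&(X<.554)&(Y>-.2)&(Y<.085)&(Z>.03)&(Z<.045)];print(len(q),np.percentile(q[:,1],[1,99]))
q=W[(X>.54)&(X<.6)&(Y>.02)&(Y<.15)&(Z>.062)&(Z<.12)];print(len(q),np.percentile(q[:,1],[1,5,50,95,99]))
c=p['color'][170:240,220:340];cv2.imwrite('pics/t5z.png',cv2.resize(c,None,fx=6,fy=6,interpolation=2)[:,:,::-1])
c=shot('scene','sc5')['color'][170:270,220:340];cv2.imwrite('pics/sc5z.png',cv2.resize(c,None,fx=6,fy=6,interpolation=2)[:,:,::-1])
"
```

```text
t 18.75 p [ 0.5345 -0.1153 -0.0092] F [ 1.09 -7.23  1.43] w 0.0002
425 [-0.06296121  0.07454449]
256 [0.06364743 0.06616592 0.08737928 0.10857624 0.1112865 ]
```

View pics/t5z.png

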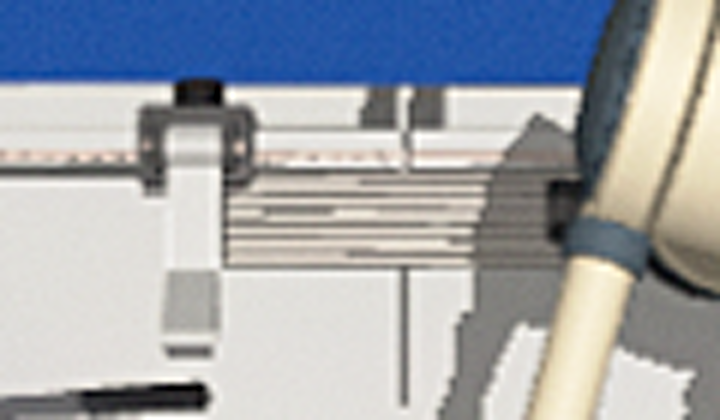

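View pics/sc5z.png

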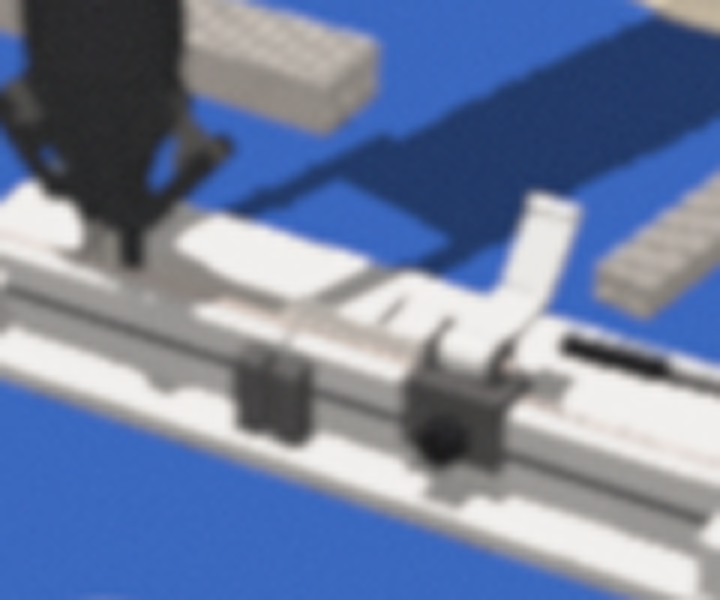

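>>> {"name": "carry_out", "arguments": {
  "rows": "0 -5 0 0 0 0; 0 -20 0 0 0 0; 0 -25 -40 0 0 0; 40 0 -100 0 0 0; 85 55 -110 0 0 0"
}}

```text
clock: 19.48
tcp_pos: [0.4621, -0.0753, 0.0993]
ee_rot: [-0.02, 3.137, -0.001]
wrist_force: [-0.2, 1.5, 0.2]
width: -0.0
```

>>> {"name": "carry_out", "arguments": {
  "rows": "20 50 0 0 0 0; 30 85 0 0 0 0; 30 85 0 0 0 0; 30 85 0 0 0 0; 30 85 0 0 0 0"
}}

```text
clock: 20.1
tcp_pos: [0.4301, 0.0092, 0.0956]
ee_rot: [0.022, -3.141, 0.0]
wrist_force: [0.4, -0.3, 0.0]
width: -0.0003
```

```bash
python3 -c "
from h import *
plan([],.014)
p=shot('wrist','w10')
np.savez('pics/w10.npz',**{k:p[k] for k in ['color','range_z','K','R','t']})
W=cloud(p);X,Y,Z=W[...,0],W[...,1],W[...,2]
q=W[(X>.5)&(X<.554)&(Y>-.2)&(Y<.085)&(Z>.03)&(Z<.045)];print(len(q),np.percentile(q[:,1],[1,99]),cv2.minAreaRect(q[:,:2].astype(np.float32)))
for y in np.arange(-.1,.071,.02):
  k=q[abs(q[:,1]-y)<.005]; print(round(y,2),np.percentile(k[:,0],[2,98]).round(4) if len(k) else None)
q=W[(X>.54)&(X<.6)&(Y>.02)&(Y<.15)&(Z>.062)&(Z<.12)];print(len(q),np.percentile(q[:,1],[1,5,50,95,99]))
c=p['color'][:,:];cv2.imwrite('pics/w10z.png',cv2.resize(c,None,fx=1.4,fy=1.4,interpolation=2)[:,:,::-1])
"
```

```text
t 20.1 p [0.4301 0.0092 0.0956] F [ 0.38 -0.33  0.  ] w -0.0003
1132 [-0.1018961  0.0704167] ((0.5342307090759277, -0.010108426213264465), (0.03965183347463608, 0.18466737866401672), 0.2206418663263321)
-0.1 [0.5161 0.5378]
-0.08 [0.5158 0.5293]
-0.06 [0.5154 0.5169]
-0.04 [0.5151 0.523 ]
-0.02 [0.5154 0.5162]
0.0 None
0.02 None
0.04 None
0.06 [0.5143 0.5216]
34 [0.09084662 0.09186037 0.09519513 0.09795762 0.09840454]
```

View pics/w10z.png

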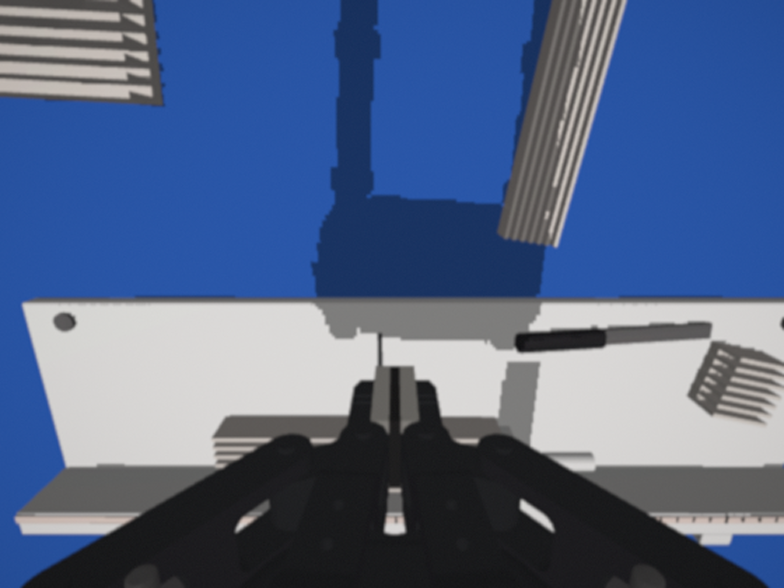

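>>> {"name": "carry_out", "arguments": {
  "rows": "-10 -20 20 0 0 0; -25 -39 60 0 0 0; -40 -39 95 0 0 0; -50 -39 110 0 0 0; -55 -39 110 0 0 0"
}}

```text
clock: 20.78
tcp_pos: [0.4846, -0.0286, -0.016]
ee_rot: [0.022, -3.138, -0.001]
wrist_force: [-0.2, -0.4, -0.1]
width: 0.0004
```

```bash
python3 -c "
from h import *
plan([(.5055,-.03,-.015)],.014)"
```

```text
t 20.77 p [ 0.4846 -0.0286 -0.016 ] F [-0.18 -0.4  -0.06] w 0.0004
(0.5055, -0.03, -0.015) -> [-20.9  -1.7  -1.1] [ 0.001 -0.004  0.   ]
```

>>> {"name": "carry_out", "arguments": {
  "rows": "-8 0 0 0 0 0; -14 0 0 0 0 0; -18 0 0 0 0 0; -20 0 0 0 0 0; -21 0 0 0 0 0"
}}

```text
clock: 21.4
tcp_pos: [0.5058, -0.0278, -0.014]
ee_rot: [0.024, -3.14, 0.0]
wrist_force: [-7.7, 0.3, 6.1]
width: -0.0001
```

>>> {"name": "carry_out", "arguments": {
  "rows": "-0.5 0 0 0 0 0; -1 0 0 0 0 0; -1.5 0 0 0 0 0; -2 0 0 0 0 0; -2 0 0 0 0 0"
}}

```text
clock: 22.02
tcp_pos: [0.5057, -0.0278, -0.014]
ee_rot: [0.024, -3.135, 0.0]
wrist_force: [-14.0, -0.1, 10.2]
width: -0.0002
```

>>> {"name": "carry_out", "arguments": {
  "rows": "15 0 0 0 0 0; 30 0 -20 0 0 0; 30 -40 -70 0 0 0; 10 -95 -80 0 0 0; -29 -117 -80 0 0 0"
}}

```text
clock: 22.65
tcp_pos: [0.5407, -0.1474, 0.0687]
ee_rot: [-0.02, 3.137, -0.004]
wrist_force: [0.3, 0.4, 0.0]
width: 0.0
```

>>> {"name": "carry_out", "arguments": {
  "rows": "0 0 10 0 0 0; 0 0 40 0 0 0; 0 0 65 0 0 0; 0 0 75 0 0 0; 0 0 75 0 0 0"
}}

```text
clock: 23.28
tcp_pos: [0.5385, -0.1436, -0.0097]
ee_rot: [0.025, -3.14, -0.001]
wrist_force: [0.1, 0.2, -0.4]
width: 0.0004
```

```bash
python3 -c "
from h import *
plan([(.535,-.1175,-.009),(.5345,-.1153,-.009)],.014)"
```

```text
t 23.27 p [ 0.5385 -0.1436 -0.0097] F [ 0.12  0.25 -0.37] w 0.0004
(0.535, -0.1175, -0.009) -> [ 3.1 26.1 -0.7] [ 0.001 -0.001  0.002]
(0.5345, -0.1153, -0.009) -> [ 3.6 28.4 -0.7] [ 0.001 -0.001  0.002]
```

>>> {"name": "carry_out", "arguments": {
  "rows": "3 8 0 0 0 0; 3 16 0 0 0 0; 3 22 0 0 0 0; 3 25 0 0 0 0; 3 26.5 0 0 0 0"
}}

```text
clock: 23.9
tcp_pos: [0.5359, -0.1175, -0.0091]
ee_rot: [-0.024, 3.141, -0.0]
wrist_force: [0.2, 0.5, 0.3]
width: 0.0002
```

>>> {"name": "carry_out", "arguments": {
  "rows": "0 0.4 0 0 0 0; 0 0.8 0 0 0 0; 0 1.2 0 0 0 0; 0 1.6 0 0 0 0; 0 1.8 0 0 0 0"
}}

```text
clock: 24.52
tcp_pos: [0.5358, -0.116, -0.0092]
ee_rot: [0.024, -3.141, 0.0]
wrist_force: [0.4, -0.5, -0.2]
width: 0.0001
```

>>> {"name": "carry_out", "arguments": {
  "rows": "0 0.2 0 0 0 0; 0 0.4 0 0 0 0; 0 0.6 0 0 0 0; 0 0.8 0 0 0 0; 0 0.8 0 0 0 0"
}}

```text
clock: 25.15
tcp_pos: [0.5358, -0.1156, -0.0092]
ee_rot: [-0.024, 3.141, -0.001]
wrist_force: [-0.3, -4.3, -0.9]
width: -0.0003
```

>>> {"name": "carry_out", "arguments": {
  "rows": "0 0.2 0 0 0 0; 0 0.4 0 0 0 0; 0 0.6 0 0 0 0; 0 0.8 0 0 0 0; 0 0.8 0 0 0 0"
}}

```text
clock: 25.78
tcp_pos: [0.5358, -0.1153, -0.0091]
ee_rot: [-0.023, 3.141, -0.003]
wrist_force: [0.2, -7.0, -0.9]
width: 0.0005
```

>>> {"name": "carry_out", "arguments": {
  "rows": "0 -3 0 0 0 0; 0 -20 0 0 0 0; 10 -25 -50 0 0 0; 50 0 -110 0 0 0; 92 40 -125 0 0 0"
}}

```text
clock: 26.4
tcp_pos: [0.45, -0.082, 0.1162]
ee_rot: [-0.021, 3.137, -0.001]
wrist_force: [-0.0, 1.6, 0.1]
width: 0.0001
```

>>> {"name": "carry_out", "arguments": {
  "rows": "0 50 0 0 0 0; 0 100 0 0 0 0; 0 145 0 0 0 0; 0 163 0 0 0 0; 0 163 0 0 0 0"
}}

```text
clock: 27.02
tcp_pos: [0.4469, 0.0826, 0.1128]
ee_rot: [0.028, -3.141, -0.001]
wrist_force: [0.7, 0.1, -0.6]
width: 0.0007
```

```bash
python3 -c "
from h import *
plan([(.450,.0885,.052),(.4671,.0885,.052)],.014)
p=shot('wrist','w11')
p=shot('top','t6')
W=cloud(p);X,Y,Z=W[...,0],W[...,1],W[...,2]
q=W[(X>.5)&(X<.554)&(Y>-.2)&(Y<.085)&(Z>.03)&(Z<.045)];print(len(q),np.percentile(q[:,1],[1,99]),cv2.minAreaRect(q[:,:2].astype(np.float32)))
q=W[(X>.54)&(X<.6)&(Y>.02)&(Y<.15)&(Z>.062)&(Z<.12)];print(len(q),np.percentile(q[:,1],[1,5,50,95,99]))
"
```

```text
t 27.02 p [0.4469 0.0826 0.1128] F [ 0.7   0.14 -0.56] w 0.0007
(0.45, 0.0885, 0.052) -> [-3.2  5.8 60.8] [ 0.    -0.     0.004]
(0.4671, 0.0885, 0.052) -> [-20.3   5.5  60.8] [ 0.    -0.     0.004]
493 [-0.10134031  0.07238118] ((0.534862220287323, -0.013590462505817413), (0.03823307901620865, 0.17661789059638977), 0.796700119972229)
253 [0.06369548 0.06611891 0.08754633 0.10850801 0.11118099]
```

View pics/w11.png

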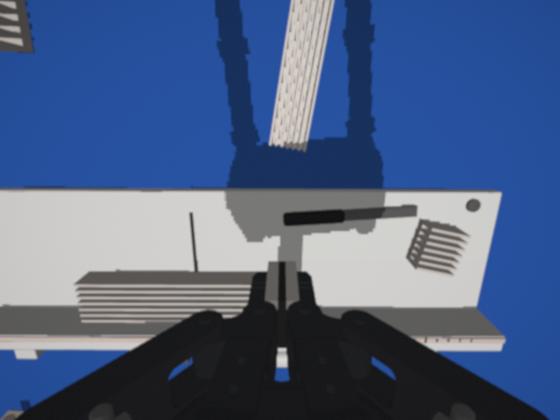

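>>> {"name": "carry_out", "arguments": {
  "rows": "0 6 15 0 0 0; -2 6 40 0 0 0; -3 6 58 0 0 0; -3 6 61 0 0 0; -10 6 61 0 0 0"
}}

```text
clock: 27.75
tcp_pos: [0.457, 0.0879, 0.0518]
ee_rot: [-0.024, 3.141, 0.0]
wrist_force: [-0.3, -0.7, 0.3]
width: 0.0
```

```bash
python3 -c "
from h import *
plan([(.4671,.0885,.052),(.4746,.0885,.068),(.4851,.0885,.082)],.014)
c=shot('scene','sc6')['color'][170:270,220:340];cv2.imwrite('pics/sc6z.png',cv2.resize(c,None,fx=6,fy=6,interpolation=2)[:,:,::-1])
"
```

```text
t 27.75 p [0.457  0.0879 0.0518] F [-0.29 -0.71  0.35] w 0.0
(0.4671, 0.0885, 0.052) -> [-10.2   0.5  -0.2] [0.    0.    0.001]
(0.4746, 0.0885, 0.068) -> [-17.7   0.4 -16.2] [0.    0.    0.001]
(0.4851, 0.0885, 0.082) -> [-28.2   0.2 -30.2] [0.    0.    0.001]
```

View pics/sc6z.png

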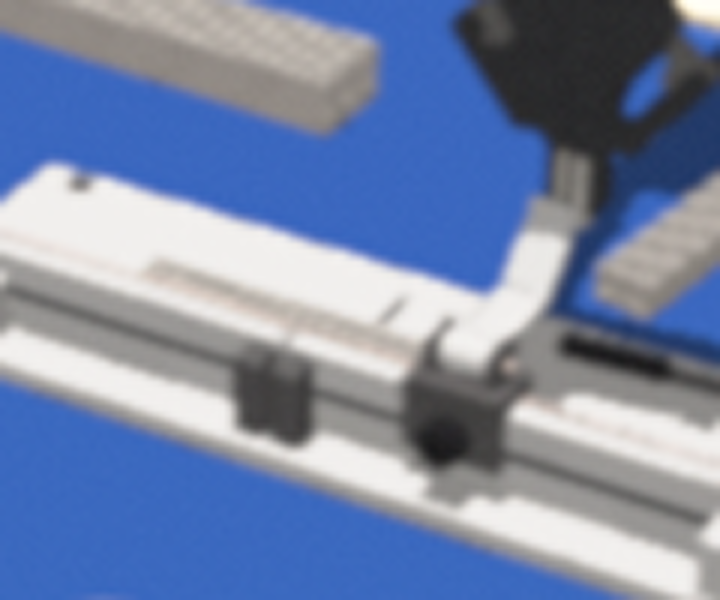

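>>> {"name": "carry_out", "arguments": {
  "rows": "-9 0 0 0 0 0; -11 0 -4 0 0 0; -13.5 0 -9 0 0 0; -16 0 -13 0 0 0; -18 0 -17 0 0 0"
}}

```text
clock: 28.42
tcp_pos: [0.4741, 0.0883, 0.0691]
ee_rot: [0.024, -3.139, 0.0]
wrist_force: [-6.2, -0.2, 2.0]
width: 0.0003
```

```bash
python3 -c "
from h import *
plan([(.4851,.0885,.082),(.498,.0885,.0935),(.5123,.0885,.1018),(.5276,.0885,.1085)],.014)
W=cloud(shot('wrist','w12'))
for r in range(220,300,6): print(r,np.round(W[r,281],4),np.round(W[r,265],4))
c=shot('scene','sc7')['color'][170:270,220:340];cv2.imwrite('pics/sc7z.png',cv2.resize(c,None,fx=6,fy=6,interpolation=2)[:,:,::-1])
"
```

```text
t 28.43 p [0.4741 0.0883 0.0691] F [-6.18 -0.21  1.98] w 0.0003
(0.4851, 0.0885, 0.082) -> [-11.    0.1 -12.9] [-0.    -0.002  0.001]
(0.498, 0.0885, 0.0935) -> [-23.8  -0.1 -24.4] [-0.    -0.002  0.001]
(0.5123, 0.0885, 0.1018) -> [-38.1  -0.4 -32.8] [-0.    -0.002  0.001]
(0.5276, 0.0885, 0.1085) -> [-53.4  -0.6 -39.5] [-0.    -0.002  0.001]
220 [0.4746 0.0879 0.0114] [0.4747 0.0756 0.0117]
226 [0.4792 0.088  0.0123] [0.4796 0.0755 0.0117]
232 [0.4845 0.0881 0.0115] [0.4843 0.0756 0.0125]
238 [0.4895 0.0882 0.0118] [0.4896 0.0755 0.0119]
244 [0.4942 0.0882 0.0126] [0.495  0.0755 0.0112]
250 [0.4996 0.0883 0.0121] [0.4998 0.0755 0.0121]
256 [0.5047 0.0884 0.0126] [0.505  0.0755 0.0122]
262 [0.4625 0.0879 0.1086] [0.5108 0.0755 0.0113]
268 [0.4624 0.0879 0.1148] [0.5144 0.0757 0.0147]
274 [0.4628 0.0879 0.1198] [0.4665 0.0805 0.113 ]
280 [0.4631 0.0879 0.1244] [0.4665 0.0808 0.1187]
286 [0.4625 0.0879 0.1305] [0.4669 0.081  0.1231]
292 [0.4631 0.0879 0.134 ] [0.4631 0.0816 0.1342]
298 [0.4625 0.0879 0.1392] [0.4624 0.0818 0.1396]
```

View pics/sc7z.png

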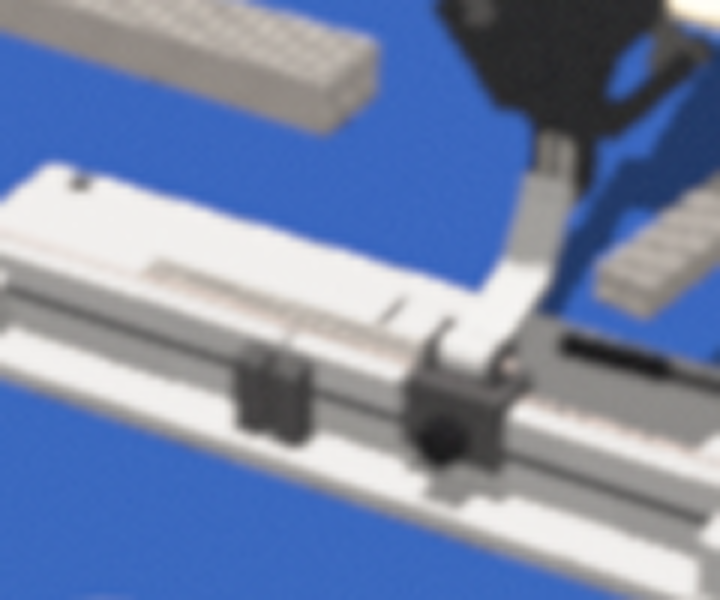

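>>> {"name": "carry_out", "arguments": {
  "rows": "-5.5 0 -7 0 0 0; -11 0 -13 0 0 0; -17 0 -19 0 0 0; -24 0 -24 0 0 0; -31 0 -29 0 0 0"
}}

```text
clock: 29.15
tcp_pos: [0.5065, 0.0888, 0.099]
ee_rot: [-0.024, 3.14, 0.0]
wrist_force: [-2.6, 0.4, 3.6]
width: -0.0001
```

```bash
python3 -c "
from h import *
plan([(.5123,.0885,.1018),(.5276,.0885,.1085),(.5426,.0885,.1117),(.5576,.0885,.1118),(.5726,.0885,.109),(.5836,.0885,.1049)],.014)
c=shot('scene','sc8')['color'][170:270,220:340];cv2.imwrite('pics/sc8z.png',cv2.resize(c,None,fx=6,fy=6,interpolation=2)[:,:,::-1])
"
```

```text
t 29.15 p [0.5065 0.0888 0.099 ] F [-2.58  0.44  3.63] w -0.0001
(0.5123, 0.0885, 0.1018) -> [-5.8 -0.4 -2.8] [0.    0.001 0.001]
(0.5276, 0.0885, 0.1085) -> [-21.1  -0.7  -9.5] [0.    0.001 0.001]
(0.5426, 0.0885, 0.1117) -> [-36.1  -0.9 -12.6] [0.    0.001 0.001]
(0.5576, 0.0885, 0.1118) -> [-51.1  -1.1 -12.7] [0.    0.001 0.001]
(0.5726, 0.0885, 0.109) -> [-66.1  -1.3  -9.9] [0.    0.001 0.001]
(0.5836, 0.0885, 0.1049) -> [-77.1  -1.5  -5.8] [0.    0.001 0.001]
```

View pics/sc8z.png

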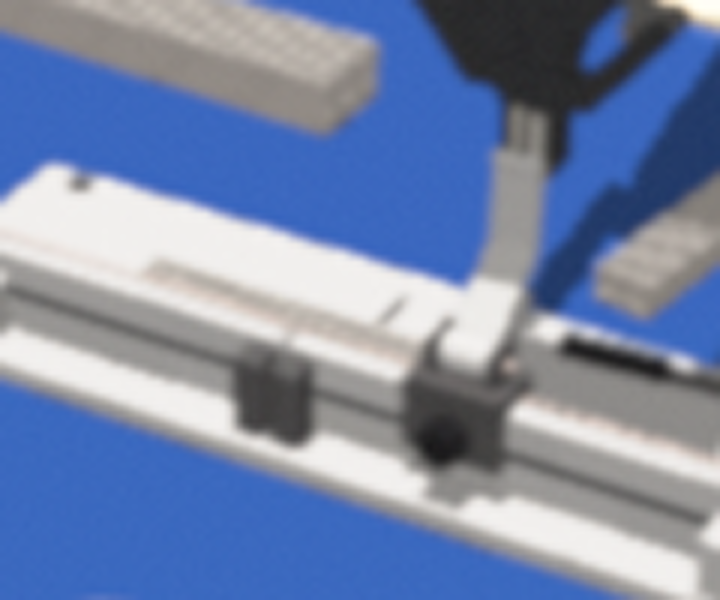

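>>> {"name": "carry_out", "arguments": {
  "rows": "-9 0 -4 0 0 0; -18 0 -8 0 0 0; -27 0 -11 0 0 0; -36 0 -12.5 0 0 0; -45 0 -12.5 0 0 0"
}}

```text
clock: 29.82
tcp_pos: [0.5518, 0.0894, 0.1105]
ee_rot: [-0.024, 3.141, 0.0]
wrist_force: [-1.9, 0.4, 2.6]
width: -0.0
```

```bash
python3 -c "
from h import *
plan([(.5576,.0885,.1118),(.5726,.0885,.109),(.5836,.0885,.1049)],.014)
c=shot('scene','sc9')['color'][170:270,220:340];cv2.imwrite('pics/sc9z.png',cv2.resize(c,None,fx=6,fy=6,interpolation=2)[:,:,::-1])
"
```

```text
t 29.82 p [0.5518 0.0894 0.1105] F [-1.9   0.39  2.64] w -0.0
(0.5576, 0.0885, 0.1118) -> [-5.8 -1.  -1.3] [0.    0.001 0.001]
(0.5726, 0.0885, 0.109) -> [-20.8  -1.2   1.5] [0.    0.001 0.001]
(0.5836, 0.0885, 0.1049) -> [-31.8  -1.4   5.7] [0.    0.001 0.001]
```

View pics/sc9z.png

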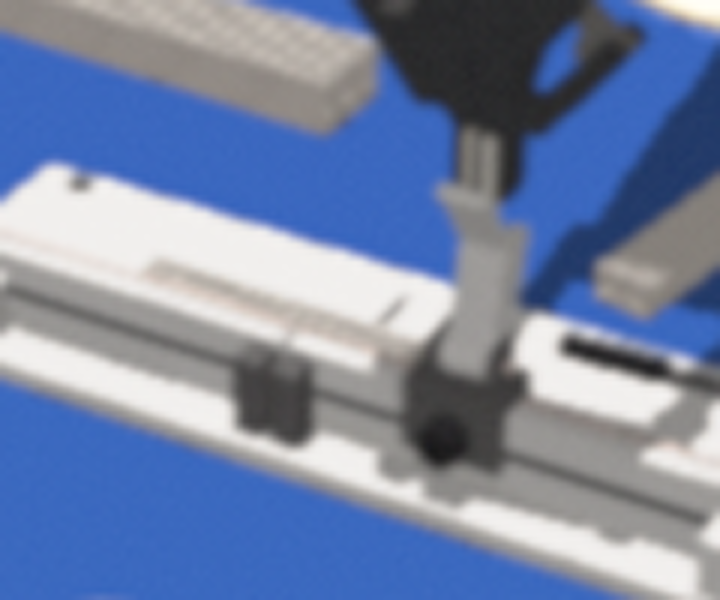

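>>> {"name": "carry_out", "arguments": {
  "rows": "-7 0 -1 0 0 0; -14 0 0 0 0 0; -20 0 1.5 0 0 0; -25 0 3 0 0 0; -28 0 4.5 0 0 0"
}}

```text
clock: 30.5
tcp_pos: [0.5793, 0.0898, 0.1057]
ee_rot: [-0.024, 3.141, -0.0]
wrist_force: [-0.3, -0.9, 2.0]
width: -0.0
```

>>> {"name": "carry_out", "arguments": {
  "rows": "-1 0 0.5 0 0 0; -2 0 1 0 0 0; -3 0 1.5 0 0 0; -4 0 2 0 0 0; -4 0 2 0 0 0"
}}

```text
clock: 31.12
tcp_pos: [0.5815, 0.0899, 0.1046]
ee_rot: [0.024, -3.139, 0.0]
wrist_force: [-7.6, -2.2, 8.5]
width: -0.0
```

```bash
python3 -c "
from h import *
plan([(.5836,.0885,.1049)],.014)
p=shot('scene','sc10');c=p['color'][170:270,220:340];cv2.imwrite('pics/sc10z.png',cv2.resize(c,None,fx=6,fy=6,interpolation=2)[:,:,::-1])
W=cloud(p);X,Y,Z=W[...,0],W[...,1],W[...,2];q=W[(X>.57)&(X<.62)&(Y>.07)&(Y<.11)&(Z>.1)&(Z<.16)]
print(len(q),q[q[:,0].argsort()[-5:]].round(4))
"
```

```text
t 31.12 p [0.5815 0.0899 0.1046] F [-7.55 -2.19  8.54] w -0.0
(0.5836, 0.0885, 0.1049) -> [-2.  -1.4 -0.3] [-0.    -0.002  0.001]
157 [[0.6097 0.0932 0.1455]
 [0.6099 0.0933 0.1485]
 [0.6102 0.0962 0.1496]
 [0.6105 0.0826 0.1453]
 [0.612  0.089  0.1454]]
```

View pics/sc10z.png

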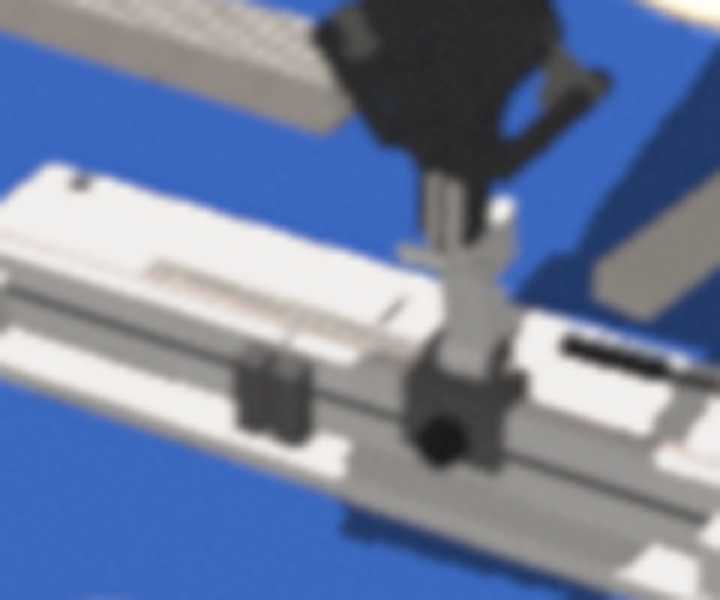

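>>> {"name": "carry_out", "arguments": {
  "rows": "2 0 -6 0 0 0; 5 0 -40 0 0 0; 30 0 -90 0 0 0; 90 -20 -110 0 0 0; 145 -40 -120 0 0 0"
}}

```text
clock: 31.8
tcp_pos: [0.4382, 0.0477, 0.2249]
ee_rot: [-0.025, 3.139, -0.0]
wrist_force: [0.4, -0.4, 0.4]
width: -0.0
```

>>> {"name": "carry_out", "arguments": {
  "rows": "40 -10 -20 0 0 0; 60 -20 -40 0 0 0; 60 -20 -40 0 0 0; 60 -20 -40 0 0 0; 60 -20 -40 0 0 0"
}}

```text
clock: 32.42
tcp_pos: [0.3797, 0.0273, 0.262]
ee_rot: [0.024, -3.139, -0.0]
wrist_force: [0.4, 0.6, 0.1]
width: -0.0001
```

```bash
python3 - <<'E'
from h import *
plan([],.014)
for n in ["top","scene","wrist"]:
    p=shot(n,n+"F"); W=cloud(p);X,Y,Z=W[...,0],W[...,1],W[...,2]
    q=W[(X>.5)&(X<.554)&(Y>-.2)&(Y<.09)&(Z>.03)&(Z<.041)];print(n,len(q),np.percentile(q[:,1],[1,99]),cv2.minAreaRect(q[:,:2].astype(np.float32)))
    for y in np.arange(-.09,.071,.04):
        k=q[abs(q[:,1]-y)<.01]; print("  ",round(y,2),np.percentile(k[:,0],[2,98]).round(4) if len(k) else None)
    q=W[(X>.54)&(X<.6)&(Y>.02)&(Y<.15)&(Z>.062)&(Z<.088)];print("carriage",len(q),np.percentile(q[:,1],[1,5,50,95,99]))
    q=W[(X>.5)&(X<.62)&(Y>.06)&(Y<.12)&(Z>.088)&(Z<.17)];print("tab",q[q[:,0].argsort()[-3:]].round(4).tolist(), "paddle right face y",np.percentile(q[q[:,0]<.545][:,1],[2,98]))
c=cv2.imread("pics/topF.png")[170:260,160:390];cv2.imwrite("pics/topFz.png",cv2.resize(c,None,fx=3.4,fy=3.4,interpolation=2))
E
```

```text
t 32.42 p [0.3797 0.0273 0.262 ] F [0.39 0.59 0.15] w -0.0001
top 548 [-0.10143096  0.07422444] ((0.5349515676498413, -0.013771608471870422), (0.03798117861151695, 0.17719723284244537), 0.20450302958488464)
   -0.09 [0.5168 0.5503]
   -0.05 [0.5163 0.5494]
   -0.01 [0.5179 0.5539]
   0.03 [0.5171 0.5533]
   0.07 [0.5165 0.548 ]
carriage 110 [0.06357257 0.06393223 0.07523218 0.11075172 0.11110493]
tab [[0.6057, 0.0982, 0.147], [0.6058, 0.0936, 0.1472], [0.6059, 0.0797, 0.1481]] paddle right face y [0.07576905 0.08270482]
scene 183 [-0.10365886  0.04101478] ((0.5269345045089722, -0.03150860220193863), (0.02284960262477398, 0.148418590426445), 0.41957730054855347)
   -0.09 [0.5185 0.5346]
   -0.05 [0.5169 0.5342]
   -0.01 [0.5168 0.5382]
   0.03 [0.5172 0.5332]
   0.07 None
carriage 195 [0.06479001 0.06915981 0.0926172  0.11040515 0.11172703]
tab [[0.6124, 0.0864, 0.1476], [0.6126, 0.092, 0.1496], [0.6131, 0.0841, 0.1473]] paddle right face y [0.07778034 0.08557565]
wrist 1593 [-0.10144339  0.07689106] ((0.5348154306411743, -0.011520154774188995), (0.039974089711904526, 0.18231353163719177), 0.6891367435455322)
   -0.09 [0.5168 0.5502]
   -0.05 [0.5159 0.5539]
   -0.01 [0.5153 0.5534]
   0.03 None
   0.07 [0.5141 0.5536]
carriage 178 [0.07965213 0.09437151 0.10235456 0.11162486 0.11273117]
tab [[0.5283, 0.0776, 0.0955], [0.5302, 0.0778, 0.0949], [0.5315, 0.0778, 0.0951]] paddle right face y [0.0774508  0.08509391]
```

View pics/topFz.png

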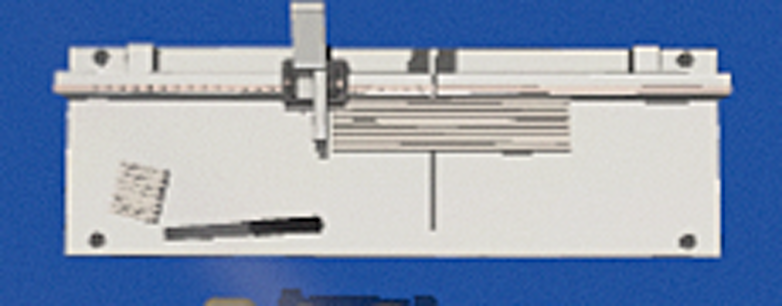

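View pics/wristF.png

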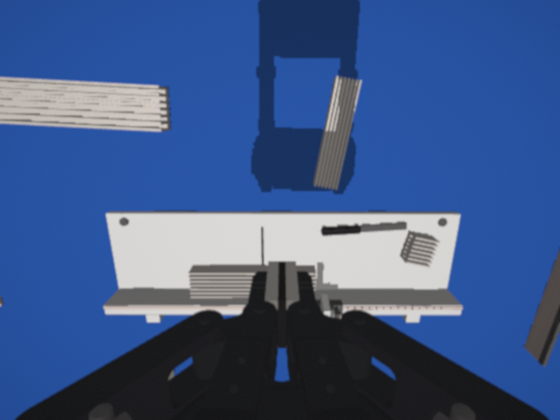

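```bash
python3 -c "
from plant import manip; print(manip.close_job())"
```

```text
the job is handed in; nothing more can be done
None
```

I gauged the bar and handed the job in at about 32.6 s of the 72 s allowed. No verdict came back.

**What I did**
- **Stop down:** I flipped it down and pressed it home with about 15 N. The tab then measured 106 mm high, as expected for fully down.
- **Bar to fence:** I pushed the bar flush against the fence with about 14 N.
- **Bar to stop:** I slid it along until it stalled against the stop at about 7 N in total. About 3 to 4 N of that is bar friction, so the stop took far less than its 16 N slip limit. I then pressed the bar to the fence again and re-touched its end, and it stalled at the same place.
- **Stop up:** I flipped it up until it hit its limit, then moved the arm clear.

**Last checks**
- **Stop setting:** the carriage reads the same as before I touched it, y 63.6 to 111 mm.
- **Stop position:** the tab end is at x ≈ 0.606–0.613 m, z ≈ 0.147 m, which matches fully up.
- **Bar position:** its end is at y ≈ 76–77 mm, against a gauge face measured at 77.5 mm. That is within camera error, so the force stall is the real evidence of contact.
- **Flush with the fence:** the bar's front edge runs parallel to the fence, about 40 mm in front of it.
- **Other things:** the offcut and file look unmoved. I did not measure the other items again, but the arm did not go near them.

**Readings that disagreed**
- **Fingertips:** the real tips sit about 36 mm above the reported tool point. My first sweep at the stop passed over the tab without touching it, and I corrected every later move for this.
- **Scene camera:** it reads x several millimetres larger than the top and wrist cameras, which agree with each other. I relied on those two.

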